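Swap the tape dispenser for the stapler in the blocked desk drawer

ROBOT

A 6-joint arm with a two-finger parallel gripper is mounted at the origin on the work surface. World frame = base frame: x ahead of the robot, y to its left, z up, the work surface at z = 0. Lengths are in m, angles in rad, forces in N, time in s.
With the tool pointing down it reaches from about 0.3 to 0.875 m from the base axis. Payload 6.4 kg.
Tool frame: the origin (TCP) lies at the very end of the fingers, on their centre line; the grasp point (between the pads) lies 19 mm behind it; z points along the fingers, y is the line along which they close (so a half turn about z gives the same grasp; the last joint's range is limited). The gripper opens to 85 mm and grips with 20 to 120 N. Pads are 22 mm wide; open, the fingers measure 114 mm over their backs; the gripper's body (76 mm by 85 mm) begins 54 mm behind the grasp point. The pads swing forward as they close: fully open they stand 13 mm farther back than shut.
Start: joints at [-1.457, 0.181, 1.607, -0, 1.354, -0.206], TCP at [0.181, -0.546, 0.231] pointing down, gripper open.
Joint ranges: [-2.99, 2.99], [-0.89, 2.07], [0.3, 2.58], [-1.14, 4.28], [0, 2.63], [-3.12, 3.12]. Speed limits (rad/s): [2.57, 2.57, 3.01, 3.14, 3.14, 3.14].

INTERFACE

Orientations are given as a unit quaternion [w, x, y, z].
In Python, from bench import ctrl gives the robot as it stands.
- The arm moves only by the tool jog_arm, never from a script. Its argument "series" is a list that holds one entry, the list of rows, each a list of 7 numbers: the shift along the tool's x, y, z in mm, then the turn, a rotation vector about the tool's x, y, z in rad, then the finger opening in mm, from 0 to 85.4. In form: [[[tx, ty, tz, rx, ry, rz, gripper], ...]]. A call has exactly 10 rows; each row shifts and turns the commanded pose from where the row before left it, along the tool's axes as they then stand; what a row does not reach is not made up. A row lasts 1/10 s, in which the tool goes at most 50 mm and 8.59 degrees, less where a joint would pass 70% of its speed; a pose out of reach is approached as far as the arm can. A call with a gripper value outside its range is refused whole. The fingers move at their own pace and stop on an object; the grip force is fixed at half the most. Time passes only in rows, so rows that do not move let the fingers close, or fill a call up. It gives the time, the measured TCP pose, the force, the opening and the grip force at its end, in the units of the state.
- ctrl.get_obs(): the state, without advancing time (a new reading comes with each control period).
- ctrl.camera(name): name is "scene" or "side" or "wrist"; returns a dict with "frame" (384x512x3 uint8, blue, green, red), "z_map" (384x512 float32, m along the optical axis (not along the pixel's ray), 0 where there is no reading), "fx", "fy", "cx", "cy" (pixels), "xyz" and "rotation" of the camera in the world. Camera axes: x right, y down, z forward; pixel columns grow to the right and rows downward; lengths in m; the calibration is good to about 2 mm. A picture is of the moment at which its call begins.
- ctrl.hand_in(): hands the job in; it is judged then, once.
The state is a dict: "time_s": time; "q": joint angles; "dq": joint speeds; "joint_efforts": joint torques, N m; "eef_pos": TCP position; "eef_rot": TCP orientation; "wrist_force": force on the tool from outside, world axes, zero at the start; "torque": the same for the moment, N m; "opening": opening from 0.0 (shut) to 1.0 (fully open); "grasp_force": force on a finger pad.
Only numpy, scipy, OpenCV 4.12 (cv2) and the standard library are available. Lean on these libraries where they do the work, as an engineer would, in place of code of your own. Each camera call takes 0.05 s, during which the arm holds its last target. There are 200 camera calls.

TASK

Get the stapler out of the little desk drawer and put the tape dispenser away in it. The succulent and the mug stand in the drawer's way: first move both onto the wooden side tray while the drawer is still shut; then lay the dispenser flat in the drawer and the stapler in the middle of the felt pad, lengthwise, where the dispenser was. Finally shut the drawer fully and stand the succulent back on the middle of its round coaster and the mug on the middle of its square one, without ever tipping either over.

Things in the scene. Friction and masses are not known exactly. Their poses are not given: they have to be found in the camera images.
- drawer (a joint): How far the drawer is pulled out, m: 0 shut, 0.16 at its stop; 1 N of friction, stays where left. Its unit is a fixed light-wood box 220 deep x 300 wide x 85 mm high, topped with black wires (40 mm cells) through which the inside is seen but not reached. Pulled out 140 mm, the front 125 mm of the inside is free from above. A 4 mm ruler lying under its path is not in the way.
- drawer_handle (a point): Middle of the drawer's handle, a steel bar of 10 mm diameter, 90 mm along y, 50 mm above the table; moves with the drawer. x points into the unit (pull along -x, towards the robot), z up. Drawer face: plane x = +40 mm, top 76 mm above the table. Inside: x +54 to +248, y -132 to +132, floor z = -36 (14 mm above the table), side walls up to z = 0. No dividers; holds only the stapler at first.
- succulent: Small succulent in a grey concrete pot: round, 54 mm diameter at the foot, 62 mm at the rim, which is 66 mm above the foot; green leaves above it, up to 98 mm, within 60 mm diameter. Origin: centre of the underside, z up. It stands on the round coaster in front of the drawer, about 70 mm from its face. 0.2 to 0.4 kg.
- mug: White mug, 64 mm diameter at the rim, 85 mm high, with a handle towards its own +y; grip it across its own x. Origin: centre of the underside, z up. It stands on the square coaster in front of the drawer, about 70 mm from its face. 0.2 to 0.35 kg.
- coaster_round: Round cork coaster, 90 mm diameter, 4 mm thick, fixed to the table: the succulent's place. Origin: centre of its underside (on the table).
- coaster_square: Square wooden coaster, 90 x 90 mm, 4 mm thick, fixed to the table: the mug's place. Origin: centre of its underside (on the table).
- tray: Empty shallow light-wood tray at one side, fixed: 270 mm (its x) x 150 mm (y), 16 mm high, walls and floor 5 mm thick, so its floor is 5 mm above the table. Origin: centre of its underside. The side area for the succulent and the mug, side by side along its x.
- stapler: Stapler, dark steel with a bright middle: 100 mm long (x), 34 wide (y; 36 at the hinge near +x), 40 high. Grip across y at the middle. Origin: centre of the underside, z up. Lies in the drawer roughly front to back, anywhere across its width, its middle about 65 mm behind the front panel; beside it, on the wider side, there is room for the dispenser. 0.15 to 0.25 kg.
- dispenser: Black desk tape dispenser with a roll of clear tape: 112 mm long (its x), 38 mm wide (y), 50 mm high at the roll in its middle. Grip it across y at the middle. Origin: centre of the underside, z up. Stands on the pad at the start. 0.2 to 0.35 kg.
- pad: Grey felt pad, 150 mm (its x) x 80 mm (y), 4 mm thick, fixed to the table at the other side from the tray: place of the stapler at the end. Origin: centre of its underside (on the table).
Things that resemble listed ones, but are neither listed nor needed, are in the scene too. What is shaped like the succulent but purple is not meant.

How it is judged:
On the way, in this order (a step that is already met when the one before it is completed fails the run):
1. the succulent and the mug both stand upright and released on the side tray, the drawer still shut (x of succulent in the frame of tray between -0.115 and 0.115 m and y of succulent in the frame of tray between -0.05 and 0.05 m and height (world z) of each of succulent, mug below 0.012 m and angle between each of succulent, mug's own z axis and vertical below 0.15 rad and contact force between the fingers and succulent below 0.3 N and x of mug in the frame of tray between -0.115 and 0.115 m and y of mug in the frame of tray between -0.05 and 0.05 m and contact force between the fingers and mug below 0.3 N and value of joint drawer below 0.02 m), for 0.2 s.
2. the dispenser lies in the drawer and the stapler on the pad, both released (x of dispenser in the frame of drawer_handle between 0.06 and 0.24 m and y of dispenser in the frame of drawer_handle between -0.13 and 0.13 m and z of dispenser in the frame of drawer_handle between -0.042 and -0.03 m and angle between each of dispenser, stapler's own z axis and vertical below 0.15 rad and horizontal distance between stapler and pad below 0.018 m and height (world z) of stapler below 0.009 m and angle between the x axis of stapler and the x axis of pad, either way round below 0.26 rad and contact force between the fingers and stapler below 0.3 N and contact force between the fingers and dispenser below 0.3 N), for 0.2 s.
At the end, for the whole second after the job is handed in: Drawer shut (8 mm), dispenser flat inside; stapler flat on the pad, centred within 18 mm, lengthwise within 15 degrees either way; succulent upright on the round coaster and mug on the square one, each centred within 15 mm; all released and at rest (horizontal distance between succulent and coaster_round below 0.015 m and horizontal distance between mug and coaster_square below 0.015 m and height (world z) of each of succulent, mug, stapler below 0.009 m and angle between each of succulent, mug's own z axis and vertical below 0.12 rad and horizontal distance between stapler and pad below 0.018 m and angle between each of stapler, dispenser's own z axis and vertical below 0.15 rad and angle between the x axis of stapler and the x axis of pad, either way round below 0.26 rad and x of dispenser in the frame of drawer_handle between 0.06 and 0.24 m and y of dispenser in the frame of drawer_handle between -0.13 and 0.13 m and z of dispenser in the frame of drawer_handle between -0.042 and -0.03 m and value of joint drawer below 0.008 m and linear speed of each of succulent, mug, stapler, dispenser below 0.02 m/s); the robot touches nothing.
It fails at once if the succulent is tipped over (angle between succulent's own z axis and vertical above 0.7 rad).
It fails at once if the mug is tipped over (angle between mug's own z axis and vertical above 0.7 rad).
It also fails if it takes over 152 s, if anything falls off the work surface, if the arm or the gripper's body presses on something with over 40 N, if the wrist force passes 120 N, or if a joint passes its speed limit or range.

## Working session

There is one attempt and no reset: what is moved stays moved. The work goes in short steps, Python scripts to look and compute and a tool call to move; the robot and the scene stay as the last step left them, time stands still between calls to the robot, and variables do not carry over. Pictures are saved under pics/ and viewed, at most 14 in all, crops included, and the job is handed in when it is done.

Besides the shell and the picture viewer there is one more tool, called as name([rows], argument=value, ...), one row to a line, values as JSON. jog_arm: Moves the arm, as the interface text tells. Its arguments: {"type":"object","properties":{"series":{"type":"array"}},"required":["series"]}

```bash
ls; mkdir -p pics; cat > h.py <<'E'
import numpy as np, cv2, sys
from scipy.spatial.transform import Rotation as R
from bench import ctrl
def cam(n):
    c=ctrl.camera(n); r=np.array(c["rotation"],float)
    if r.shape!=(3,3): r=R.from_quat(r.ravel(),scalar_first=True).as_matrix()
    c["R"]=r; c["t"]=np.array(c["xyz"]); return c
def cloud(c):
    z=c["z_map"]; v,u=np.indices(z.shape)
    p=np.stack([(u-c["cx"])/c["fx"]*z,(v-c["cy"])/c["fy"]*z,z],-1)
    w=p@c["R"].T+c["t"]; w[z==0]=np.nan; return w
def plane(c,u,v,h):
    d=c["R"]@np.array([(u-c["cx"])/c["fx"],(v-c["cy"])/c["fy"],1]); return c["t"]+d*(h-c["t"][2])/d[2]
def obs():
    o=ctrl.get_obs(); return o
E
python3 - <<'E'
from h import *
o=obs(); print({k:np.round(v,3) for k,v in o.items()})
ims=[]
for n in("scene","side"):
    c=cam(n); print(n,c["t"],np.round(c["R"],3).tolist(),c["fx"]); np.savez(f"{n}0.npz",**{k:c[k] for k in("frame","z_map","fx","fy","cx","cy","R","t")})
    cv2.imwrite(f"pics/{n}0.png",cv2.resize(c["frame"],(800,600)))
E
```

```text
pics
{'time_s': np.float64(0.0), 'q': array([-1.457,  0.182,  1.608, -0.   ,  1.354, -0.206]), 'dq': array([-0.   , -0.001,  0.001,  0.001,  0.001,  0.001]), 'joint_efforts': array([ 1.0000e-03, -4.4487e+01, -3.5134e+01, -0.0000e+00,  9.0000e-03,
       -0.0000e+00]), 'eef_pos': array([ 0.181, -0.545,  0.23 ]), 'eef_rot': array([-0.001,  0.987,  0.159,  0.   ]), 'wrist_force': array([1.315, 0.088, 0.491]), 'torque': array([ 0.008, -0.025, -0.048]), 'grasp_force': np.float64(0.0), 'opening': np.float64(0.998)}
scene [ 1.21424068 -0.17136467  0.90476253] [[0.305, 0.767, -0.564], [0.952, -0.249, 0.177], [-0.005, -0.591, -0.807]] 371.99552529568336
side [0.38010671 0.62464534 0.80006858] [[-0.921, -0.274, 0.276], [-0.389, 0.666, -0.637], [-0.01, -0.694, -0.72]] 435.4715416995485
```

View pics/scene0.png

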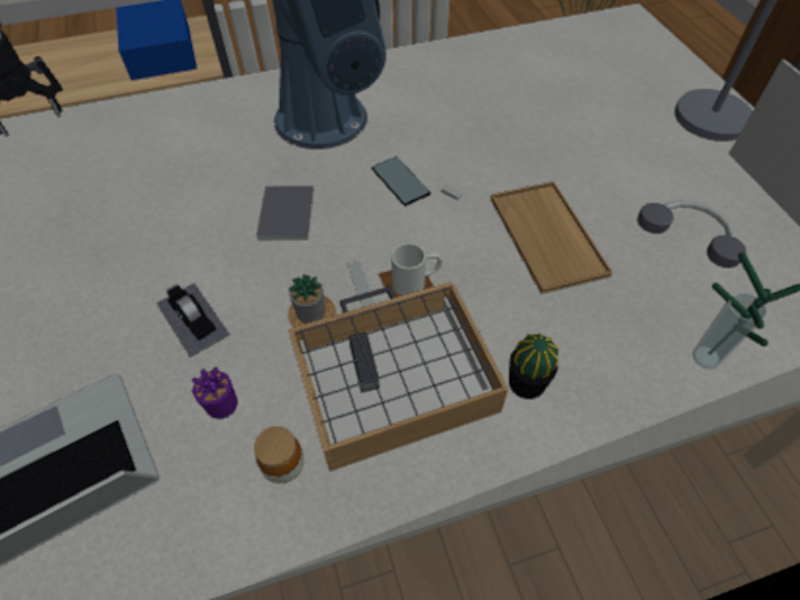

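View pics/side0.png

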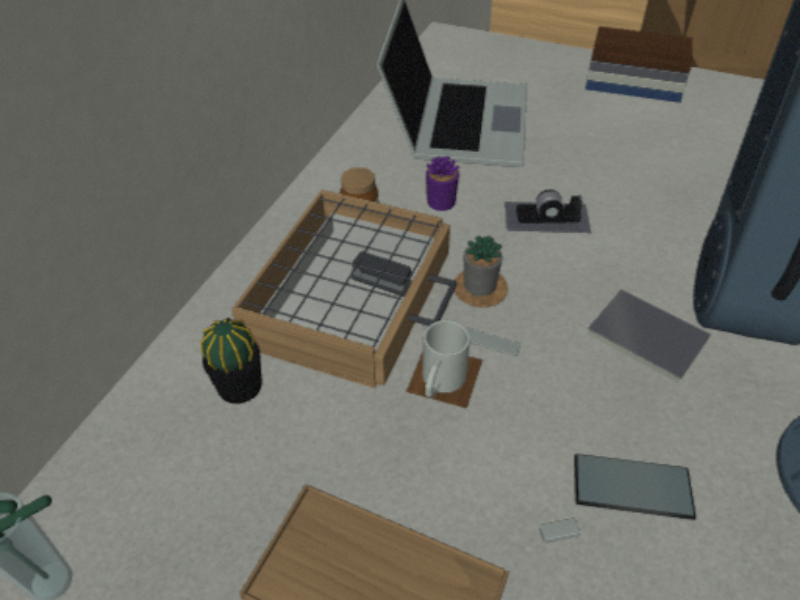

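Scene (800x600 px): succulent (307,297) on the round coaster, mug (408,268) on the square one, handle to the right. The dispenser is on its pad at (192,312) and the tray at (550,237). The stapler shows through the wires at (363,360). The side view agrees with this.

```bash
cat > m0.py <<'E'
from h import *
S={n:dict(np.load(n+"0.npz")) for n in("scene","side")}
W={n:cloud(S[n]) for n in S}; s=1.5625
def at(n,u,v): 
    u,v=int(u/s),int(v/s); return np.round(np.nanmedian(W[n][v-1:v+2,u-1:u+2].reshape(-1,3),0),3)
for k,u,v in[("succ",307,315),("mug",402,275),("disp",192,312),("padcorner",200,345),("tray",550,237),("stapler",363,360),("table",450,330),("unitFL",295,330),("unitFR",455,290),("unitBR",502,392),("unitBL",330,455),("handle",365,297)]: print(k,at("scene",u,v))
for k,u,v in[("succ",480,275),("mug",440,375),("disp",548,212),("stapler",380,270),("tray",380,560)]: print("side",k,at("side",u,v))
P=np.concatenate([W[n].reshape(-1,3) for n in S]); C=np.concatenate([S[n]["frame"].reshape(-1,3) for n in S]); 
H=cv2.cvtColor(C[None],cv2.COLOR_BGR2HSV)[0]
np.savez("pc.npz",P=P,H=H,src=np.repeat([0,1],384*512))
E
python3 m0.py
```

```text
succ [ 0.597 -0.158  0.041]
mug [0.587 0.026 0.067]
disp [ 0.527 -0.356  0.042]
padcorner [ 0.575 -0.355  0.003]
tray [0.536 0.364 0.006]
stapler [ 0.728 -0.088  0.053]
table [0.696 0.082 0.019]
unitFL [ 0.648 -0.186  0.077]
unitFR [0.654 0.102 0.085]
unitBR [0.864 0.101 0.084]
unitBL [ 0.873 -0.179  0.062]
handle [ 0.597 -0.049  0.051]
side succ [ 0.567 -0.122  0.055]
side mug [0.56  0.077 0.044]
side disp [ 0.513 -0.344  0.034]
side stapler [ 0.717 -0.074  0.057]
side tray [0.538 0.331 0.007]
```

```bash
cat > m1.py <<'E'
from h import *
d=np.load("pc.npz"); P,H,src=d["P"],d["H"],d["src"]; z=P[:,2]
def roi(x0,x1,y0,y1,z0,z1): return (P[:,0]>x0)&(P[:,0]<x1)&(P[:,1]>y0)&(P[:,1]<y1)&(z>z0)&(z<z1)
def rect(n,m):
    for s in(0,1):
        q=P[m&(src==s)][:,:2]
        if len(q)<10: continue
        (c,wh,a)=cv2.minAreaRect((q*1000).astype(np.float32)); print(n,s,len(q),np.round(c,1),np.round(wh,1),round(a,1),"mean",np.round(q.mean(0)*1000,1))
def circ(n,m):
    from scipy.optimize import least_squares
    q=P[m][:,:2]*1000
    r=least_squares(lambda p:np.hypot(*(q-p[:2]).T)-p[2],[*q.mean(0),31],loss="soft_l1").x; print(n,len(q),np.round(r,1))
brown=(H[:,0]>5)&(H[:,0]<25)&(H[:,1]>70)
rect("tray",roi(.35,.72,.2,.55,-.01,.025)&brown)
rect("sqcoast",roi(.48,.64,-.04,.13,-.002,.008)&brown)
rect("rdcoast",roi(.5,.66,-.22,-.05,-.002,.008)&brown)
rect("pad",roi(.40,.65,-.45,-.27,.0005,.008)&(H[:,2]<105))
rect("disp",roi(.40,.65,-.45,-.25,.012,.07))
rect("disphi",roi(.40,.65,-.45,-.25,.038,.07))
circ("succ pot",roi(.52,.64,-.2,-.07,.01,.063)&(H[:,1]<60))
rect("leaves",roi(.52,.66,-.2,-.07,.07,.11))
circ("mug",roi(.5,.62,-.03,.095,.02,.088)&(H[:,1]<60))
rect("mug+",roi(.48,.64,-.04,.13,.02,.09)&(H[:,1]<60))
rect("mugrim",roi(.48,.64,-.04,.13,.08,.09)&(H[:,1]<60))
rect("staplertop",roi(.65,.85,-.17,.1,.025,.065)&(H[:,2]<70))
rect("unittop",roi(.62,.92,-.22,.16,.078,.09))
rect("handle",roi(.56,.64,-.13,.05,.044,.06)&(H[:,2]<110))
for s in (0,1): print(np.round([np.nanmedian(z[roi(.4,.5,-.2,.1,-.02,.02)&(src==s)])],4))
# mug handle points
m=roi(.48,.64,.0,.14,.03,.075)&(H[:,1]<60); q=P[m]; c=np.array([.556,.045]); 
E
python3 m1.py
```

```text
tray 0 3071 [524.1 364.2] [163.3 281.8] 88.4 mean [534.1 362.2]
tray 1 7523 [530.6 360.4] [149.5 268.6] 88.5 mean [557.6 337.8]
sqcoast 0 100 [570.5  52.7] [139.8  61.5] 60.8 mean [551.7  34.6]
sqcoast 1 448 [561.7  44.8] [87.9 92. ] 4.4 mean [550.7  59.5]
rdcoast 0 142 [ 584.4 -160.7] [ 93.5 128. ] 35.7 mean [ 571.6 -144.6]
rdcoast 1 297 [ 568.4 -139.2] [85.2 71.5] 15.4 mean [ 564.3 -133.4]
pad 0 654 [ 536.2 -355.3] [222.2  79.2] 19.4 mean [ 526.1 -362. ]
pad 1 451 [ 522.2 -383.1] [150.3 126.2] 19.6 mean [ 513.7 -349.5]
disp 0 512 [ 511.3 -363.5] [113.5  38.5] 23.9 mean [ 518.1 -361.8]
disp 1 615 [ 514.3 -360.8] [112.1  43.9] 22.9 mean [ 510.9 -355.4]
disphi 0 232 [ 496.6 -370.7] [80.7 37. ] 24.7 mean [ 505.3 -366.8]
disphi 1 241 [ 499.4 -366.1] [78.9 40.6] 18.4 mean [ 505.5 -361. ]
succ pot 611 [ 599.  -115.7   32.9]
leaves 0 539 [ 600.9 -132.3] [123.6 117.9] 89.4 mean [ 608.7 -142.5]
leaves 1 661 [ 601.4 -133. ] [116.7 124.6] 0.5 mean [ 601. -137.]
mug 1601 [562.7  47.   30.2]
mug+ 0 729 [578.8  35.9] [126.6 104.5] 66.5 mean [567.1  45.1]
mug+ 1 1181 [575.8  33.9] [ 70.4 150.5] 32.6 mean [566.6  48.8]
mugrim 0 126 [561.1  44.6] [60.3 62.4] 71.1 mean [562.2  44.6]
mugrim 1 213 [562.4  49.3] [62.7 70.9] 41.3 mean [563.  50.]
staplertop 0 511 [739.1 -14.3] [228.4 177.5] 90.0 mean [724.9 -29.3]
staplertop 1 428 [761.  -33.9] [176.6 206.8] 0.5 mean [732.7 -73. ]
unittop 0 2301 [753.7 -19.7] [232.3 346.1] 2.0 mean [776.5 -42.1]
unittop 1 2788 [755.8 -21.9] [237.2 344. ] 1.8 mean [758.5 -26.6]
handle 0 213 [597.5 -39.2] [ 53.4 176.7] 6.9 mean [596.1 -32.8]
handle 1 376 [610.7 -42.2] [185.2  72. ] 80.4 mean [608.6 -47.6]
[0.0002]
[0.0018]
```

The depth points match the given sizes (tray 270x150, dispenser 112x38, unit yaw about 2°). I'll move to a look-down pose and refine with the wrist camera.

jog_arm([
  [[11,-24,-8,0,0,0.016,85],[11,-24,-8,0,0,0.016,85],[11,-24,-8,0,0,0.016,85],[11,-24,-8,0,0,0.016,85],[11,-24,-8,0,0,0.016,85],[11,-24,-8,0,0,0.016,85],[11,-24,-8,0,0,0.016,85],[11,-24,-8,0,0,0.016,85],[11,-24,-8,0,0,0.016,85],[11,-24,-8,0,0,0.016,85]],
])

```text
time_s: 1.1
eef_pos: [0.2285, -0.2852, 0.3112]
eef_rot: [-0.0, 0.997, 0.079, -0.0]
wrist_force: [0.0, 0.6, 0.9]
opening: 0.997
grasp_force: 0.0
```

jog_arm([
  [[12,-25,-9,0,0,0.016,85],[12,-25,-9,0,0,0.016,85],[12,-25,-9,0,0,0.016,85],[12,-25,-9,0,0,0.016,85],[12,-25,-9,0,0,0.016,85],[12,-25,-9,0,0,0.016,85],[12,-25,-9,0,0,0.016,85],[12,-25,-9,0,0,0.016,85],[0,0,0,0,0,0,85],[0,0,0,0,0,0,85]],
])

```text
time_s: 2.1
eef_pos: [0.3031, -0.0775, 0.383]
eef_rot: [0.0, 1.0, 0.017, -0.0]
wrist_force: [-0.1, 0.0, -0.8]
opening: 1.002
grasp_force: 0.0
```

```bash
cat >> h.py <<'E'
def pose():
    o=ctrl.get_obs(); return np.array(o["eef_pos"])*1000,R.from_quat(o["eef_rot"],scalar_first=True),o
def go(x,y,z,yaw):
    "tool shift (mm) from now to world mm, and turn, tool down with tool-x at world angle yaw deg"
    p,r,o=pose(); T=R.from_euler("z",yaw,degrees=True)*R.from_matrix(np.diag([1.,-1,-1]))
    print("t",round(o["time_s"],2),"at",np.round(p,1),"shift",np.round(r.inv().apply(np.array([x,y,z])-p),1),"turn",np.round((r.inv()*T).as_rotvec(),3),"op",round(o["opening"]*85.4,1),"gf",round(o["grasp_force"],1))
E
python3 - <<'E'
from h import *
go(572,-137,160,0)
c=cam("wrist"); print(c["t"],np.round(c["R"],2).tolist(),c["fx"]); cv2.imwrite("pics/w1.png",cv2.resize(c["frame"],(800,600))); np.savez("w1.npz",**{k:c[k] for k in("frame","z_map","fx","fy","cx","cy","R","t")})
E
```

```text
t 2.1 at [303.1 -77.5 383. ] shift [266.7  68.6 223. ] turn [0.    0.    0.034] op 85.6 gf 0.0
[ 0.38189959 -0.07465089  0.52533637] [[0.03, -0.95, -0.31], [-1.0, -0.03, -0.01], [0.0, 0.31, -0.95]] 302.92996344506963
```

View pics/w1.png

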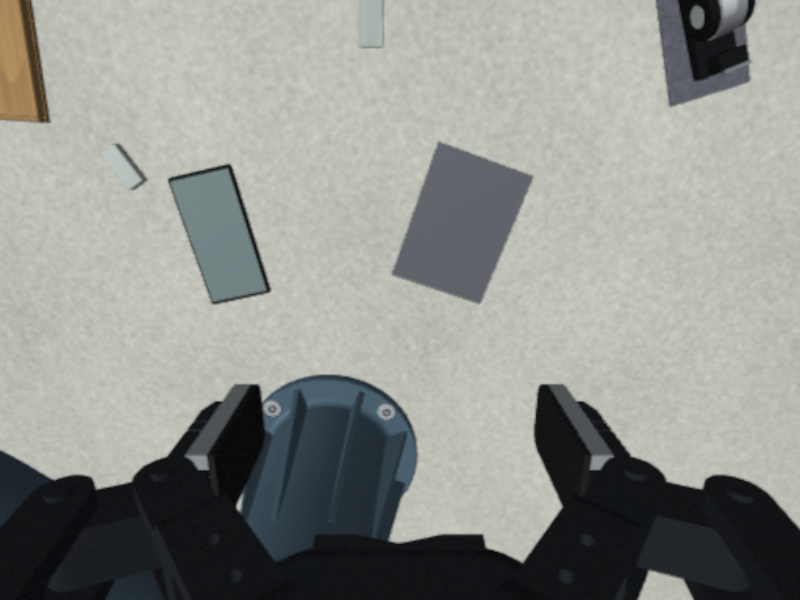

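The wrist view is tilted back towards the base. It shows the mat, the phone, the tray edge (20,60) and the pad (705,50). I'll move on 250 mm in x to centre the drawer front.

jog_arm([
  [[32,0,0,0,0,0.034,85],[32,0,0,0,0,0,85],[32,0,0,0,0,0,85],[32,0,0,0,0,0,85],[32,0,0,0,0,0,85],[32,0,0,0,0,0,85],[32,0,0,0,0,0,85],[32,0,0,0,0,0,85],[0,0,0,0,0,0,85],[0,0,0,0,0,0,85]],
])

```text
time_s: 3.15
eef_pos: [0.5587, -0.0787, 0.3817]
eef_rot: [-0.0, 1.0, -0.002, -0.002]
wrist_force: [0.1, 0.3, -0.5]
opening: 0.998
grasp_force: 0.0
```

```bash

python3 - <<'E'
from h import *
go(572,-137,160,0)
c=cam("wrist"); print(c["t"],np.round(c["R"],2).tolist(),c["fx"]); cv2.imwrite("pics/w2.png",cv2.resize(c["frame"],(800,600))); np.savez("w2.npz",**{k:c[k] for k in("frame","z_map","fx","fy","cx","cy","R","t")})
E
```

```text
t 3.15 at [558.7 -78.7 381.7] shift [ 14.3  58.4 221.6] turn [-0.001  0.003 -0.004] op 85.2 gf 0.0
[ 0.63787208 -0.07903501  0.52371627] [[-0.0, -0.95, -0.31], [-1.0, 0.0, 0.0], [-0.0, 0.31, -0.95]] 302.92996344506963
```

View pics/w2.png

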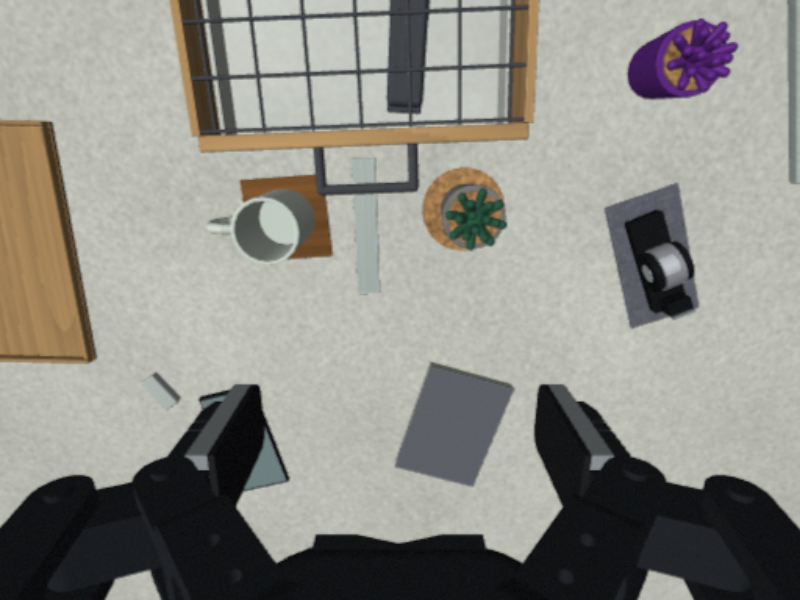

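Wrist view: square coaster around (285,217), mug rim (273,226) with its handle at (215,227), pot (474,217). Handle bar runs (317..417,188), pad corners are (605,208), (677,184), (698,304), (632,327), and the stapler front end is at (405,108).

```bash
cat > m2.py <<'E'
from h import *
c=dict(np.load("w2.npz")); f=c["frame"]; W=cloud(c); H=cv2.cvtColor(f,cv2.COLOR_BGR2HSV); s=1.5625
def blob(n,m,h,box,k=3):
    b=np.zeros(m.shape,np.uint8); u0,v0,u1,v1=[int(a/s) for a in box]; b[v0:v1,u0:u1]=m[v0:v1,u0:u1]
    b=cv2.morphologyEx(b,cv2.MORPH_OPEN,np.ones((k,k))) if k else b
    q=np.array([plane(c,u,v,h)[:2]*1000 for v,u in np.argwhere(b)],np.float32)
    (ce,wh,a)=cv2.minAreaRect(q); (cc,r)=cv2.minEnclosingCircle(q); print(n,len(q),np.round(ce,1),np.round(wh,1),round(a,1),"circ",np.round(cc,1),round(r,1)); return q
h,sat,val=H[...,0],H[...,1],H[...,2]; z=W[...,2]
brown=(h>5)&(h<25)&(sat>90)
blob("sq",brown,.004,(230,165,345,270))
q=blob("rd",brown&(z<.02),.004,(415,160,515,260),0)
from scipy.optimize import least_squares
hull=cv2.convexHull(q)[:,0]; r=least_squares(lambda p:np.hypot(*(hull-p).T)-45,q.mean(0),loss="soft_l1",f_scale=1).x; print(" round fit r45",np.round(r,1))
blob("leaves",(h>40)&(h<95)&(sat>80),.085,(430,170,525,260),0)
q=blob("potrim",(z>.058)&(z<.075),.070,(430,170,525,260),0)
blob("mugrim",(z>.083)&(z<.093),.089,(220,170,330,270),0)
q=blob("mughandle",(z>.02),.05,(200,200,232,250),0); print(" ",q.mean(0))
blob("pad",((val<115)&(z<.12)),.004,(595,175,710,335))
blob("disp",(z>.013)&(z<.12),.03,(595,175,710,335),0)
q=W[int(175/s):int(335/s),int(595/s):int(710/s)].reshape(-1,3); q=q[q[:,2]>.012]; (ce,wh,a)=cv2.minAreaRect((q[:,:2]*1000).astype(np.float32)); print("disp cloud",ce,wh,a)
q=W[int(182/s):int(196/s),int(330/s):int(405/s)].reshape(-1,3); q=q[q[:,2]>.04]; print("bar",np.round(np.median(q,0),4),np.polyfit(q[:,1],q[:,0],1))
for u in(317,417): print("bar end",plane(c,u/s,188/s,.05))
for u,v in((388,108),(421,110),(395,5),(430,5)): print("stapler",plane(c,u/s,v/s,.05)*1000)
# ink of stapler in other views
q=W[:int(100/s),int(385/s):int(432/s)].reshape(-1,3); v=val[:int(100/s),int(385/s):int(432/s)].ravel(); q=q[(q[:,2]>.03)&(q[:,2]<.062)]; print("stapler cloud",len(q),np.round(cv2.minAreaRect((q[:,:2]*1000).astype(np.float32))[0],1),np.percentile(q[:,2],[5,50,95]),cv2.minAreaRect((q[:,:2]*1000).astype(np.float32))[1:])
E
python3 m2.py
```

```text
sq 1017 [560.9  44.3] [88.7 88.2] 4.3 circ [560.2  44.6] 60.9
rd 805 [ 574.3 -141.8] [72.3 87. ] 56.3 circ [ 570.  -148.1] 44.1
 round fit r45 [ 569.1 -149.3]
leaves 681 [ 571.7 -149.8] [51.9 51.6] 11.0 circ [ 571.5 -149.7] 27.9
potrim 540 [ 571.9 -150.1] [60.  59.4] 89.8 circ [ 571.4 -149.9] 30.7
mugrim 430 [561.8  44.6] [62.7 63.2] 43.0 circ [561.7  44.3] 32.1
mughandle 152 [561.1 102.3] [24.8 15.7] 89.8 circ [562.3 101.8] 13.6
  [560.64215 101.4114 ]
pad 3388 [ 513.1 -364.9] [152.4  80.6] 19.5 circ [ 513.8 -363.7] 82.4
disp 1842 [ 511.1 -366.1] [125.7  55.1] 23.0 circ [ 510.2 -363. ] 65.9
disp cloud (511.9492492675781, -363.40606689453125) (112.07833099365234, 39.32247543334961) 23.054447174072266
bar [ 0.5976 -0.0474  0.0538] [-0.03086738  0.5955111 ]
bar end [0.59704407 0.00119748 0.05      ]
bar end [ 0.59669296 -0.09669159  0.05      ]
stapler [669.66567283 -69.07243008  50.        ]
stapler [667.81761477 -99.82593775  50.        ]
stapler [753.66680288 -76.09289792  50.        ]
stapler [ 753.5519941  -106.77378285   50.        ]
stapler cloud 1266 [718.4 -87.6] [0.0505142  0.05361664 0.05529743] ((36.09941101074219, 82.82118225097656), 88.0770034790039)
```

jog_arm([
  [[3,18,25,0,0,0,85],[3,18,30,0,0,0,85],[3,18,30,0,0,0,85],[4,17,30,0,0,0,85],[0,0,30,0,0,0,85],[0,0,30,0,0,0,85],[0,0,30,0,0,0,85],[0,0,20,0,0,0,85],[0,0,0,0,0,0,85],[0,0,0,0,0,0,85]],
])

```text
time_s: 4.2
eef_pos: [0.5716, -0.1488, 0.1593]
eef_rot: [0.0, 1.0, -0.002, 0.0]
wrist_force: [0.4, 0.2, 0.6]
opening: 0.996
grasp_force: 0.0
```

```bash
python3 -c "
from h import *
go(571.5,-150,40,0)"
```

```text
t 4.2 at [ 571.6 -148.8  159.3] shift [-1.000e-01  1.200e+00  1.193e+02] turn [ 0.    -0.    -0.003] op 85.1 gf 0.0
```

jog_arm([
  [[0,1,30,0,0,0,85],[0,0,30,0,0,0,85],[0,0,30,0,0,0,85],[0,0,19,0,0,0,85],[0,0,10,0,0,0,85],[0,0,0,0,0,0,85],[0,0,0,0,0,0,40],[0,0,0,0,0,0,40],[0,0,0,0,0,0,40],[0,0,0,0,0,0,40]],
])

```text
time_s: 5.2
eef_pos: [0.5736, -0.1502, 0.0418]
eef_rot: [0.001, 1.0, -0.001, 0.002]
wrist_force: [-1.5, 0.7, 6.3]
opening: 0.694
grasp_force: 64.8
```

jog_arm([
  [[0,0,0,0,0,0,40],[0,0,0,0,0,0,40],[0,0,0,0,0,0,40],[0,0,-5,0,0,0,40],[0,0,-15,0,0,0,40],[0,0,-20,0,0,0,40],[0,0,-30,0,0,0,40],[0,0,-30,0,0,0,40],[0,0,-30,0,0,0,40],[0,0,0,0,0,0,40]],
])

```text
time_s: 6.2
eef_pos: [0.575, -0.1506, 0.1755]
eef_rot: [0.002, 1.0, -0.001, 0.004]
wrist_force: [1.2, -0.1, -2.8]
opening: 0.696
grasp_force: 65.6
```

```bash
python3 -c "
from h import *
go(596,359,170,0)"
```

```text
t 6.2 at [ 575.  -150.6  175.5] shift [  19.9 -509.6    3.4] turn [ 0.004 -0.009 -0.002] op 59.4 gf 65.6
```

jog_arm([
  [[0,-12,0,0,0,0,40],[0,-25,0,0,0,0,40],[1,-33,0,0,0,0,40],[1,-34,0,0,0,0,40],[2,-35,0,0,0,0,40],[2,-35,0,0,0,0,40],[2,-35,0,0,0,0,40],[2,-35,0,0,0,0,40],[2,-35,0,0,0,0,40],[2,-35,0,0,0,0,40]],
])

```text
time_s: 7.2
eef_pos: [0.5845, 0.1669, 0.1667]
eef_rot: [0.0, 1.0, -0.001, -0.002]
wrist_force: [0.2, -0.2, -3.7]
opening: 0.694
grasp_force: 65.5
```

jog_arm([
  [[2,-35,0,0,0,0,40],[2,-35,0,0,0,0,40],[2,-34,0,0,0,0,40],[0,-33,0,0,0,0,40],[0,-28,0,0,0,0,40],[0,-20,20,0,0,0,40],[0,-10,25,0,0,0,40],[0,0,20,0,0,0,40],[0,0,10,0,0,0,40],[0,0,0,0,0,0,40]],
])

```text
time_s: 8.2
eef_pos: [0.5902, 0.3591, 0.0903]
eef_rot: [0.001, 1.0, -0.001, -0.003]
wrist_force: [0.3, 0.4, -3.5]
opening: 0.689
grasp_force: 65.6
```

```bash
python3 -c "
from h import *
go(596,359,44,0)"
```

```text
t 8.2 at [590.2 359.1  90.3] shift [ 6.1 -0.  46.3] turn [ 0.003  0.007 -0.002] op 58.8 gf 65.6
```

jog_arm([
  [[3,0,15,0,0,0,40],[3,0,15,0,0,0,40],[0,0,10,0,0,0,40],[0,0,4,0,0,0,40],[0,0,2,0,0,0,40],[0,0,1,0,0,0,40],[0,0,0,0,0,0,40],[0,0,0,0,0,0,65],[0,0,0,0,0,0,85],[0,0,0,0,0,0,85]],
])

```text
time_s: 9.2
eef_pos: [0.5998, 0.36, 0.0484]
eef_rot: [-0.0, 1.0, -0.001, 0.001]
wrist_force: [0.2, -0.4, -0.2]
opening: 0.995
grasp_force: 0.0
```

```bash
python3 -c "
from h import *
go(596,359,44,0)"
```

```text
t 9.2 at [599.8 360.   48.4] shift [-3.8  1.   4.4] turn [-0.001 -0.002 -0.002] op 85.0 gf 0.0
```

jog_arm([
  [[0,0,-10,0,0,0,85],[0,0,-25,0,0,0,85],[0,0,-30,0,0,0,85],[0,0,-35,0,0,0,85],[0,0,-30,0,0,0,85],[0,20,0,0,0,0,85],[0,30,0,0,0,0,85],[0,30,0,0,0,0,85],[0,30,0,0,0,0,85],[0,10,0,0,0,0,85]],
])

```text
time_s: 10.2
eef_pos: [0.5993, 0.2372, 0.1785]
eef_rot: [0.0, 1.0, -0.002, 0.001]
wrist_force: [0.2, -0.4, 0.1]
opening: 0.997
grasp_force: 0.0
```

```bash
python3 -c "
from h import *
go(561.8,44.4,120,-89); print(pose()[2]['q'])
c=cam('side'); W=cloud(c); m=(abs(W[...,0]-.6)<.06)&(abs(W[...,1]-.36)<.06)&(W[...,2]>.05)
print(np.nanmedian(W[m],0), np.nanmax(W[m][:,2])); print(cv2.minAreaRect((W[m&(W[...,2]>.062)&(W[...,2]<.08)][:,:2]*1000).astype(np.float32)))"
```

```text
t 10.2 at [599.3 237.2 178.5] shift [-36.8 193.   58.5] turn [-1.000e-03 -1.000e-03  1.549e+00] op 85.1 gf 0.0
[ 1.93463825e-01  3.78747596e-01  1.46951468e+00 -7.36215448e-04
  1.29224420e+00  1.76883294e+00]
[0.60104355 0.30491495 0.47090307] 0.5389010731440085
((598.919921875, 360.8446960449219), (61.133201599121094, 58.76653289794922), 3.8978850841522217)
```

jog_arm([
  [[-7,35,0,0,0,0,85],[-8,40,0,0,0,0,85],[-8,42,0,0,0,0,85],[-8,42,0,0,0,0,85],[-6,34,0,0,0,0,85],[0,0,0,0,0,-0.14,85],[0,0,0,0,0,-0.14,85],[0,0,0,0,0,-0.14,85],[0,0,0,0,0,-0.14,85],[0,0,0,0,0,-0.14,85]],
])

```text
time_s: 11.25
eef_pos: [0.562, 0.0477, 0.178]
eef_rot: [-0.0, 0.939, 0.345, 0.001]
wrist_force: [-0.2, -0.1, 1.4]
opening: 0.996
grasp_force: 0.0
```

jog_arm([
  [[0,0,6,0,0,-0.14,85],[0,0,6,0,0,-0.14,85],[0,0,6,0,0,-0.14,85],[0,0,6,0,0,-0.14,85],[0,0,6,0,0,-0.14,85],[0,0,6,0,0,-0.14,85],[0,0,6,0,0,-0.05,85],[0,0,6,0,0,0,85],[0,0,0,0,0,0,85],[0,0,0,0,0,0,85]],
])

```text
time_s: 12.25
eef_pos: [0.5616, 0.0472, 0.1295]
eef_rot: [0.0, 0.701, 0.713, 0.0]
wrist_force: [-0.1, 0.4, 0.4]
opening: 0.996
grasp_force: 0.0
```

```bash
python3 -c "
from h import *
go(561.8,44.4,45,91)"
```

```text
t 12.25 at [561.6  47.2 129.5] shift [-2.8  0.1 84.5] turn [ 0.    -0.    -0.001] op 85.0 gf 0.0
```

jog_arm([
  [[-3,0,20,0,0,0,85],[0,0,25,0,0,0,85],[0,0,25,0,0,0,85],[0,0,15,0,0,0,85],[0,0,0,0,0,0,85],[0,0,0,0,0,0,40],[0,0,0,0,0,0,40],[0,0,0,0,0,0,40],[0,0,0,0,0,0,40],[0,0,0,0,0,0,40]],
])

```text
time_s: 13.25
eef_pos: [0.5629, 0.0436, 0.0459]
eef_rot: [0.001, 0.701, 0.713, 0.001]
wrist_force: [-0.1, -0.7, 7.2]
opening: 0.724
grasp_force: 66.8
```

jog_arm([
  [[0,0,0,0,0,0,40],[0,0,-5,0,0,0,40],[0,0,-15,0,0,0,40],[0,0,-25,0,0,0,40],[0,0,-30,0,0,0,40],[0,0,-25,0,0,0,40],[10,0,-10,0,0,0,40],[20,0,0,0,0,0,40],[25,0,0,0,0,0,40],[30,0,0,0,0,0,40]],
])

```text
time_s: 14.25
eef_pos: [0.5593, 0.1297, 0.1539]
eef_rot: [-0.0, 0.702, 0.713, -0.0]
wrist_force: [0.7, 0.1, -2.8]
opening: 0.725
grasp_force: 66.5
```

```bash
python3 -c "
from h import *
go(466,358,150,91)"
```

```text
t 14.25 at [559.3 129.7 153.9] shift [229.8 -89.7   4. ] turn [-0.001 -0.    -0.002] op 61.9 gf 66.5
```

jog_arm([
  [[25,-12,0,0,0,0,40],[29,-12,0,0,0,0,40],[29,-12,0,0,0,0,40],[29,-12,0,0,0,0,40],[29,-12,0,0,0,0,40],[29,-12,0,0,0,0,40],[29,-12,0,0,0,0,40],[20,-6,10,0,0,0,40],[8,0,25,0,0,0,40],[3,0,30,0,0,0,40]],
])

```text
time_s: 15.25
eef_pos: [0.4657, 0.3594, 0.0894]
eef_rot: [0.0, 0.7, 0.714, 0.001]
wrist_force: [-0.3, 0.1, -4.0]
opening: 0.721
grasp_force: 66.7
```

```bash
python3 -c "
from h import *
go(466,358,46,91)"
```

```text
t 15.25 at [465.7 359.4  89.4] shift [-1.5  0.2 43.4] turn [ 0.002 -0.001  0.002] op 61.6 gf 66.7
```

jog_arm([
  [[0,0,15,0,0,0,40],[0,0,14,0,0,0,40],[0,0,6,0,0,0,40],[0,0,2,0,0,0,40],[0,0,2,0,0,0,40],[0,0,1,0,0,0,40],[0,0,0,0,0,0,40],[0,0,0,0,0,0,65],[0,0,0,0,0,0,85],[0,0,0,0,0,0,85]],
])

```text
time_s: 16.25
eef_pos: [0.4667, 0.3575, 0.05]
eef_rot: [0.0, 0.701, 0.713, 0.001]
wrist_force: [0.3, -1.1, 0.1]
opening: 0.993
grasp_force: 0.0
```

jog_arm([
  [[0,0,0,0,0,0,85],[0,0,-10,0,0,0,85],[0,0,-25,0,0,0,85],[0,0,-30,0,0,0,85],[0,0,-35,0,0,0,85],[0,0,-10,0,0,0,85],[-15,0,0,0,0,0,85],[-25,0,0,0,0,0,85],[-30,0,0,0,0,0,85],[-30,0,0,0,0,0,85]],
])

```text
time_s: 17.25
eef_pos: [0.4663, 0.2551, 0.1573]
eef_rot: [-0.001, 0.701, 0.713, -0.002]
wrist_force: [1.3, -0.1, 0.5]
opening: 0.994
grasp_force: 0.0
```

```bash
python3 -c "
from h import *
go(597.5,-47.5,80,91.8)
c=cam('side'); cv2.imwrite('pics/s1.png',cv2.resize(c['frame'],(640,480))); W=cloud(c)
for z0,z1,x in((.06,.08,.6),(.078,.096,.466)):
  m=(abs(W[...,0]-x)<.06)&(abs(W[...,1]-.36)<.05)&(W[...,2]>z0)&(W[...,2]<z1); print(cv2.minAreaRect((W[m][:,:2]*1000).astype(np.float32)))"
```

```text
t 17.25 at [466.3 255.1 157.3] shift [-304.7  126.1   77.3] turn [-0.003  0.001 -0.014] op 84.9 gf 0.0
((598.6727294921875, 360.22137451171875), (59.986541748046875, 59.97406005859375), 20.706518173217773)
((470.9269714355469, 355.09429931640625), (61.72886276245117, 53.99983215332031), 21.69524574279785)
```

View pics/s1.png

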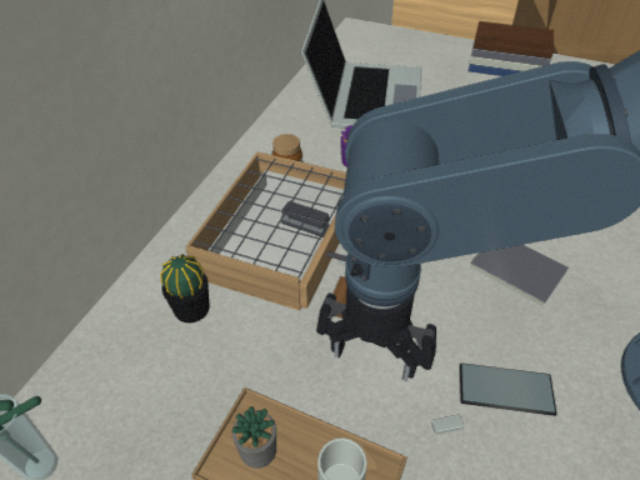

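Succulent (255,435) and mug (342,462) both stand on the tray. Next is the drawer handle.

jog_arm([
  [[-30,13,0,0,0,-0.014,34],[-38,15,0,0,0,0,34],[-38,16,0,0,0,0,34],[-38,16,0,0,0,0,34],[-38,16,0,0,0,0,34],[-38,16,10,0,0,0,34],[-38,16,15,0,0,0,34],[-30,13,15,0,0,0,34],[-10,4,15,0,0,0,34],[0,0,0,0,0,0,34]],
])

```text
time_s: 18.3
eef_pos: [0.5989, -0.0381, 0.1003]
eef_rot: [-0.003, 0.697, 0.717, -0.002]
wrist_force: [-0.4, 0.5, -0.5]
opening: 0.394
grasp_force: 0.0
```

```bash
python3 -c "
from h import *
go(597.5,-47.5,31,91.8)"
```

```text
t 18.3 at [598.9 -38.1 100.3] shift [-9.5 -1.2 69.3] turn [-0.007 -0.002 -0.003] op 33.7 gf 0.0
```

jog_arm([
  [[-6,-1,15,0,0,0,34],[0,0,20,0,0,0,34],[0,0,20,0,0,0,34],[0,0,13,0,0,0,34],[0,0,0,0,0,0,34],[0,0,0,0,0,0,0],[0,0,0,0,0,0,0],[0,0,0,0,0,0,0],[0,0,0,0,0,0,0],[0,0,0,0,0,0,0]],
])

```text
time_s: 19.3
eef_pos: [0.5962, -0.0422, 0.0359]
eef_rot: [-0.004, 0.696, 0.718, -0.003]
wrist_force: [-16.8, -1.1, 10.6]
opening: 0.09
grasp_force: 58.7
```

```bash
python3 -c "
from h import *
p=pose()[0]; go(p[0]-140,p[1]-4.4,p[2],91.8); print(pose()[2]['wrist_force'])"
```

```text
t 19.3 at [596.2 -42.2  35.9] shift [ 1.000e-01 -1.401e+02  1.400e+00] turn [-0.01  -0.001  0.001] op 7.6 gf 58.7
[-16.81893299  -1.06748297  10.63927049]
```

jog_arm([
  [[0,-6,0,0,0,0,0],[0,-12,0,0,0,0,0],[0,-18,0,0,0,0,0],[0,-20,0,0,0,0,0],[0,-20,0,0,0,0,0],[0,-20,0,0,0,0,0],[0,-20,0,0,0,0,0],[0,-16,0,0,0,0,0],[0,-10,0,0,0,0,0],[0,-4,0,0,0,0,0]],
])

```text
time_s: 20.3
eef_pos: [0.4538, -0.0471, 0.036]
eef_rot: [-0.0, 0.696, 0.718, -0.0]
wrist_force: [1.3, 1.4, -10.2]
opening: 0.087
grasp_force: 59.2
```

jog_arm([
  [[0,0,0,0,0,0,0],[0,0,0,0,0,0,0],[0,0,0,0,0,0,34],[0,0,0,0,0,0,34],[0,0,0,0,0,0,34],[0,0,-20,0,0,0,34],[0,0,-30,0,0,0,34],[0,0,-40,0,0,0,34],[0,0,-40,0,0,0,85],[0,0,0,0,0,0,85]],
])

```text
time_s: 21.3
eef_pos: [0.4593, -0.0491, 0.1727]
eef_rot: [0.006, 0.696, 0.718, 0.002]
wrist_force: [1.3, -0.0, -0.3]
opening: 0.73
grasp_force: 0.0
```

```bash
python3 -c "
from h import *
go(512,-363.4,120,23.1); print(pose()[2]['q'])
c=cam('scene'); cv2.imwrite('pics/sc2.png',c['frame']); np.savez('sc2.npz',**{k:c[k] for k in('frame','z_map','fx','fy','cx','cy','R','t')})"
```

```text
t 21.3 at [459.3 -49.1 172.7] shift [-315.5   42.3   54.7] turn [ 0.013 -0.003  1.199] op 62.4 gf 0.0
[-3.64415142e-01 -2.16650801e-02  1.94948626e+00 -6.86208836e-05
  1.20131994e+00 -3.95534752e-01]
```

View pics/sc2.png

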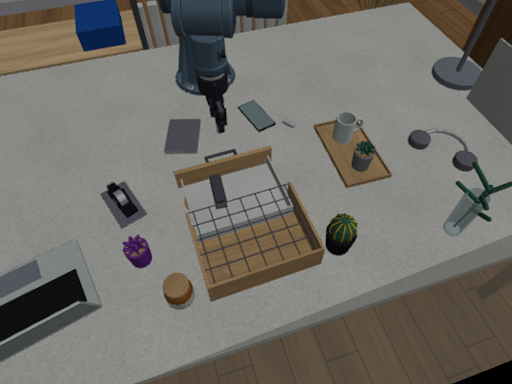

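The drawer is open. The stapler is in it at (218,190), with the wide free side at +y. Now the dispenser.

jog_arm([
  [[-30,4,0,-0.013,0,0,85],[-40,5,0,0,0,0,85],[-42,6,0,0,0,0,85],[-42,6,0,0,0,0,85],[-42,6,0,0,0,0,85],[-42,6,0,0,0,0,85],[-42,6,0,0,0,0,85],[-35,4,0,0,0,0,85],[0,0,0,0,0,0.14,85],[0,0,0,0,0,0.14,85]],
])

```text
time_s: 22.35
eef_pos: [0.5069, -0.3621, 0.1648]
eef_rot: [0.003, 0.792, 0.611, 0.005]
wrist_force: [0.6, 0.6, -0.2]
opening: 0.998
grasp_force: 0.0
```

jog_arm([
  [[0,0,0,0,0,0.14,85],[0,0,0,0,0,0.14,85],[0,0,0,0,0,0.14,85],[0,0,10,0,0,0.14,85],[0,0,10,0,0,0.14,85],[0,0,10,0,0,0.14,85],[0,0,10,0,0,0.08,85],[0,0,10,0,0,0,70],[0,0,0,0,0,0,70],[0,0,0,0,0,0,70]],
])

```text
time_s: 23.35
eef_pos: [0.5081, -0.3608, 0.1162]
eef_rot: [0.001, 0.98, 0.2, 0.006]
wrist_force: [-0.7, -0.1, -0.0]
opening: 0.818
grasp_force: 0.0
```

```bash
python3 - <<'E'
from h import *
go(512,-363.4,14,23.1)
c=dict(np.load('sc2.npz')); W=cloud(c); q=W.reshape(-1,3); b=c['frame'].reshape(-1,3).max(1)
def rc(n,m): 
    r=cv2.minAreaRect((q[m][:,:2]*1000).astype(np.float32)); print(n,m.sum(),np.round(r[0],1),np.round(r[1],1),round(r[2],1),np.round(np.nanmedian(q[m],0)*1000,1))
roi=lambda x0,x1,y0,y1,z0,z1:(q[:,0]>x0)&(q[:,0]<x1)&(q[:,1]>y0)&(q[:,1]<y1)&(q[:,2]>z0)&(q[:,2]<z1)
rc("stapler hi",roi(.515,.66,-.14,-.03,.035,.07)); rc("stapler dark",roi(.52,.66,-.14,-.03,.03,.07)&(b<80))
rc("bar",roi(.43,.475,-.12,.02,.04,.06)); rc("front",roi(.48,.53,-.25,.15,.07,.08))
rc("floor",roi(.51,.63,-.2,.13,.01,.018))
E
```

```text
t 23.35 at [ 508.1 -360.8  116.2] shift [  1.4   3.5 102.2] turn [ 0.004 -0.012  0.   ] op 69.8 gf 0.0
stapler hi 344 [576.3 -92.5] [35.2 96.5] 87.4 [585.4 -92.7  53.4]
stapler dark 328 [576.3 -91.4] [32.9 96.5] 87.2 [585.  -91.7  53.5]
bar 124 [461.1 -52.6] [26.1 99.3] 0.0 [457.7 -53.2  54. ]
front 471 [502.  -52.4] [ 18.5 294.6] 1.8 [503.5 -58.3  75.4]
floor 2357 [569.9 -56.5] [282.7 119.8] 90.0 [570.  -36.2  14. ]
```

jog_arm([
  [[1,3,20,0,-0.01,0,70],[0,0,25,0,0,0,70],[0,0,25,0,0,0,70],[0,0,20,0,0,0,70],[0,0,10,0,0,0,70],[0,0,0,0,0,0,70],[0,0,0,0,0,0,20],[0,0,0,0,0,0,20],[0,0,0,0,0,0,20],[0,0,0,0,0,0,20]],
])

```text
time_s: 24.35
eef_pos: [0.5119, -0.3646, 0.0186]
eef_rot: [0.003, 0.98, 0.2, 0.002]
wrist_force: [-0.6, -0.1, 6.5]
opening: 0.432
grasp_force: 61.4
```

jog_arm([
  [[0,0,0,0,0,0,20],[0,0,0,0,0,0,20],[0,0,-5,0,0,0,20],[0,0,-20,0,0,0,20],[0,0,-30,0,0,0,20],[0,0,-35,0,0,0,20],[0,0,-35,0,0,-0.05,20],[0,0,-20,0,0,-0.1,20],[0,0,0,0,0,-0.12,20],[0,0,0,0,0,-0.12,20]],
])

```text
time_s: 25.35
eef_pos: [0.5104, -0.3631, 0.1627]
eef_rot: [0.003, 0.922, 0.388, 0.001]
wrist_force: [0.5, 0.1, -2.9]
opening: 0.433
grasp_force: 60.8
```

```bash
python3 - <<'E'
from h import *
go(571,3,160,91.8)
E
```

```text
t 25.35 at [ 510.4 -363.1  162.7] shift [ 304.2 -212.6    1.5] turn [ 0.006  0.002 -0.805] op 37.0 gf 60.8
```

jog_arm([
  [[0,0,0,0,0,-0.134,20],[0,0,0,0,0,-0.134,20],[0,0,0,0,0,-0.134,20],[0,0,0,0,0,-0.134,20],[0,0,0,0,0,-0.134,20],[0,0,0,0,0,-0.134,20],[15,3,0,0,0,0,20],[30,6,0,0,0,0,20],[35,7,0,0,0,0,20],[38,8,0,0,0,0,20]],
])

```text
time_s: 26.35
eef_pos: [0.5309, -0.2426, 0.161]
eef_rot: [0.002, 0.7, 0.714, 0.0]
wrist_force: [0.1, 0.8, -4.0]
opening: 0.433
grasp_force: 60.7
```

jog_arm([
  [[40,8,0,0,0,0,20],[40,8,0,0,0,0,20],[40,8,0,0,0,0,20],[40,8,0,0,0,0,20],[36,8,0,0,0,0,20],[30,6,0,0,0,0,20],[20,2,0,0,0,0,20],[0,0,0,0,0,0,20],[0,0,0,0,0,0,20],[0,0,0,0,0,0,20]],
])

```text
time_s: 27.35
eef_pos: [0.5729, 0.0022, 0.1607]
eef_rot: [0.003, 0.699, 0.715, -0.0]
wrist_force: [0.4, -0.3, -2.8]
opening: 0.435
grasp_force: 60.7
```

```bash
python3 - <<'E'
from h import *
go(571,3,29,91.8)
E
```

```text
t 27.35 at [572.9   2.2 160.7] shift [  1.4  -2.3 131.7] turn [ 0.003  0.004 -0.008] op 37.1 gf 60.7
```

jog_arm([
  [[0,-2,20,0,0,0,20],[0,0,25,0,0,0,20],[0,0,25,0,0,0,20],[0,0,25,0,0,0,20],[0,0,20,0,0,0,20],[0,0,8,0,0,0,20],[0,0,4,0,0,0,20],[0,0,2,0,0,0,20],[0,0,1,0,0,0,20],[0,0,0,0,0,0,20]],
])

```text
time_s: 28.35
eef_pos: [0.5724, 0.0019, 0.0317]
eef_rot: [0.003, 0.698, 0.716, 0.0]
wrist_force: [0.1, -0.1, -3.3]
opening: 0.434
grasp_force: 60.8
```

jog_arm([
  [[0,0,0,0,0,0,20],[0,0,0,0,0,0,45],[0,0,0,0,0,0,60],[0,0,0,0,0,0,60],[0,0,0,0,0,0,60],[0,0,-15,0,0,0,60],[0,0,-25,0,0,0,60],[0,0,-30,0,0,0,60],[0,0,-30,0,0,0,60],[0,0,0,0,0,0,60]],
])

```text
time_s: 29.35
eef_pos: [0.575, 0.0018, 0.137]
eef_rot: [0.007, 0.698, 0.716, 0.003]
wrist_force: [0.5, -0.3, 1.1]
opening: 0.704
grasp_force: 0.0
```

```bash
python3 - <<'E'
from h import *
go(576.5,-92,120,-2.6); print(pose()[2]['q'])
c=cam('wrist'); cv2.imwrite('pics/w3.png',c['frame']); np.savez('w3.npz',**{k:c[k] for k in('frame','z_map','fx','fy','cx','cy','R','t')})
E
```

```text
t 29.35 at [575.    1.8 137. ] shift [-93.7  -1.1  17.5] turn [ 0.015 -0.006  1.641] op 60.1 gf 0.0
[-0.20171251  0.27290163  1.69890548 -0.00288676  1.15554366 -0.22575115]
```

View pics/w3.png

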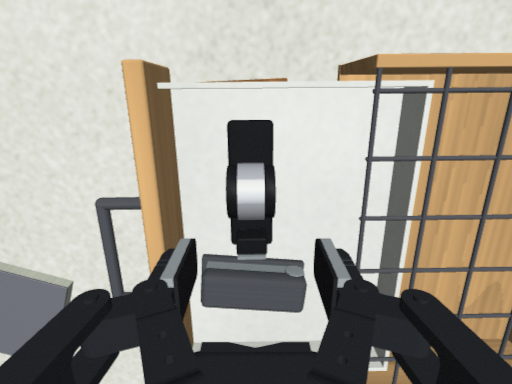

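The dispenser lies flat at (251,190). Its end sits close to the stapler at (252,255), so I'll measure the gap before sending a finger in there.

```bash
python3 - <<'E'
from h import *
c=dict(np.load('w3.npz')); W=cloud(c); b=c['frame'].max(2)
def rc(n,u0,v0,u1,v1,z0,bm=256):
    q=W[v0:v1,u0:u1]; m=(q[...,2]>z0)&(q[...,2]<.09)&(b[v0:v1,u0:u1]<bm); q=q[m]*1000; r=cv2.minAreaRect(q[:,:2].astype(np.float32)); print(n,len(q),np.round(r[0],1),np.round(r[1],1),round(r[2],1),np.round(q.min(0)),np.round(q.max(0)))
rc("disp",215,110,285,250,.02); rc("stapler",205,258,304,308,.03); 
q=W[85:250,180:360].reshape(-1,3)*1000; print("floor y max", np.nanmax(q[(q[:,2]<18)&(q[:,2]>10)],0), np.nanmedian(W[95:110,190:340,2]))
q=W[90:230,128:172].reshape(-1,3); q=q[(q[:,2]>.070)&(q[:,2]<.08)]; print("front",q.min(0),q.max(0))
E
```

```text
disp 5871 [573.3   2.6] [ 38.1 111. ] 1.9 [553. -53.  20.] [594.  59.  65.]
stapler 3970 [578.4 -78.1] [90.2 53.6] 0.1 [ 533. -105.   30.] [623. -51.  56.]
floor y max [679.58248904  86.39442219  17.9375751 ] 0.013775390704213908
front [ 0.49182801 -0.01905198  0.07001136] [0.5087805  0.07989298 0.0778132 ]
```

The gap is about 20 mm, too tight for a finger. I'll regrasp the dispenser and shift it 18 mm towards +y.

jog_arm([
  [[0,-2,20,0.01,0,0,60],[0,0,30,0,0,0,60],[0,0,30,0,0,0,60],[0,0,22,0,0,0,60],[0,0,0,0,0,0,60],[0,0,0,0,0,0,20],[0,0,0,0,0,0,20],[0,0,0,0,0,0,20],[0,0,0,0,0,0,20],[0,0,-6,0,0,0,20]],
])

```text
time_s: 30.4
eef_pos: [0.5681, 0.0021, 0.0343]
eef_rot: [-0.002, 0.698, 0.716, -0.004]
wrist_force: [-1.1, -0.0, -2.5]
opening: 0.438
grasp_force: 60.5
```

jog_arm([
  [[0,0,-4,0,0,0,20],[6,0,0,0,0,0,20],[8,0,0,0,0,0,20],[4,0,0,0,0,0,20],[0,0,5,0,0,0,20],[0,0,5,0,0,0,20],[0,0,1,0,0,0,20],[0,0,0,0,0,0,20],[0,0,0,0,0,0,20],[0,0,0,0,0,0,45]],
])

```text
time_s: 31.4
eef_pos: [0.5685, 0.0197, 0.0277]
eef_rot: [-0.001, 0.698, 0.716, -0.004]
wrist_force: [0.2, 0.7, -0.1]
opening: 0.527
grasp_force: 0.0
```

jog_arm([
  [[0,0,0,0,0,0,60],[0,0,0,0,0,0,60],[0,0,-15,0,0,0,60],[0,0,-30,0,0,0,60],[0,0,-30,0,0,0,60],[-20,0,-30,0,0,0,60],[-30,0,0,0,0,0,60],[-30,0,0,0,0,0,60],[-20,0,0,0,0,0,60],[0,0,0,0,0,0,60]],
])

```text
time_s: 32.4
eef_pos: [0.5721, -0.0823, 0.1345]
eef_rot: [0.0, 0.699, 0.715, -0.003]
wrist_force: [-0.5, 0.2, 0.4]
opening: 0.703
grasp_force: 0.0
```

```bash
python3 - <<'E'
from h import *
go(576.5,-92,120,-2.6); go(576.5,-92,120,177.4); print(pose()[2]['q'])
c=cam('scene'); W=cloud(c); q=W.reshape(-1,3)
def rc(n,x0,x1,y0,y1,z0,z1):
    m=(q[:,0]>x0)&(q[:,0]<x1)&(q[:,1]>y0)&(q[:,1]<y1)&(q[:,2]>z0)&(q[:,2]<z1); r=cv2.minAreaRect((q[m][:,:2]*1000).astype(np.float32)); print(n,m.sum(),np.round(r[0],1),np.round(r[1],1),round(r[2],1))
rc("disp",.53,.62,-.05,.1,.02,.068); rc("st",.515,.63,-.14,-.06,.03,.07)
E
```

```text
t 32.4 at [572.1 -82.3 134.5] shift [-9.7  4.3 14.6] turn [1.000e-03 8.000e-03 1.638e+00] op 60.1 gf 0.0
t 32.4 at [572.1 -82.3 134.5] shift [-9.7  4.3 14.6] turn [-8.000e-03  1.000e-03 -1.503e+00] op 60.1 gf 0.0
[-0.34456094  0.29337026  1.67820319 -0.00688096  1.17258804 -0.36395651]
disp 649 [577.4  24.5] [ 88.9 123.3] 2.4
st 346 [572.2 -91.7] [35.7 92.6] 86.0
```

jog_arm([
  [[-9,4,0,0,0,0.08,60],[0,0,0,0,0,0.14,60],[0,0,0,0,0,0.14,60],[0,0,0,0,0,0.14,60],[0,0,0,0,0,0.14,60],[0,0,0,0,0,0.14,60],[0,0,0,0,0,0.14,60],[0,0,0,0,0,0.14,60],[0,0,0,0,0,0.14,60],[0,0,0,0,0,0.14,60]],
])

```text
time_s: 33.45
eef_pos: [0.5758, -0.0872, 0.1335]
eef_rot: [0.001, 0.992, 0.125, -0.003]
wrist_force: [-0.6, -0.2, 0.2]
opening: 0.7
grasp_force: 0.0
```

jog_arm([
  [[0,0,10,0,0,0.14,60],[0,0,10,0,0,0.14,60],[0,0,0,0,0,0.02,60],[0,0,0,0,0,0,60],[0,0,0,0,0,0,60],[0,0,0,0,0,0,60],[0,0,0,0,0,0,60],[0,0,0,0,0,0,60],[0,0,0,0,0,0,60],[0,0,0,0,0,0,60]],
])

```text
time_s: 34.45
eef_pos: [0.5758, -0.0887, 0.1131]
eef_rot: [0.002, 1.0, -0.022, -0.003]
wrist_force: [-0.6, -0.2, 0.4]
opening: 0.703
grasp_force: 0.0
```

```bash
python3 - <<'E'
from h import *
go(576,-92,24,-3)
c=cam('side'); W=cloud(c); q=W.reshape(-1,3)
def rc(n,x0,x1,y0,y1,z0,z1):
    m=(q[:,0]>x0)&(q[:,0]<x1)&(q[:,1]>y0)&(q[:,1]<y1)&(q[:,2]>z0)&(q[:,2]<z1); r=cv2.minAreaRect((q[m][:,:2]*1000).astype(np.float32)); print(n,m.sum(),np.round(r[0],1),np.round(r[1],1),round(r[2],1),np.round(q[m].min(0)*1000),np.round(q[m].max(0)*1000))
rc("disp",.545,.60,-.05,.1,.02,.068); rc("st",.515,.63,-.12,-.07,.03,.056)
E
```

```text
t 34.45 at [575.8 -88.7 113.1] shift [ 0.9  3.  89.1] turn [0.004 0.006 0.008] op 60.0 gf 0.0
disp 1001 [574.2  26.4] [ 54.8 126.3] 1.5 [545. -37.  20.] [600.  90.  67.]
st 448 [573.9 -90. ] [37.4 95.3] 88.4 [ 526. -109.   30.] [622. -70.  56.]
```

jog_arm([
  [[0,2,10,0,0,0,52],[0,0,20,0,0,0,52],[0,0,20,0,0,0,52],[0,0,20,0,0,0,52],[0,0,14,0,0,0,52],[0,0,8,0,0,0,52],[0,0,0,0,0,0,15],[0,0,0,0,0,0,15],[0,0,0,0,0,0,15],[0,0,0,0,0,0,15]],
])

```text
time_s: 35.5
eef_pos: [0.5755, -0.0911, 0.0217]
eef_rot: [0.002, 1.0, -0.022, -0.003]
wrist_force: [0.4, -0.2, -1.3]
opening: 0.387
grasp_force: 60.0
```

jog_arm([
  [[0,0,0,0,0,0,15],[0,0,-5,0,0,0,15],[0,0,-20,0,0,0,15],[0,0,-30,0,0,0,15],[0,0,-35,0,0,0,15],[0,0,-35,0,0,0,15],[0,0,-10,0,0,-0.1,15],[0,0,0,0,0,-0.14,15],[0,0,0,0,0,-0.1,15],[0,0,0,0,0,-0.04,15]],
])

```text
time_s: 36.5
eef_pos: [0.576, -0.0904, 0.1568]
eef_rot: [0.001, 0.986, 0.169, -0.003]
wrist_force: [0.5, 0.9, -2.3]
opening: 0.389
grasp_force: 60.1
```

```bash
python3 - <<'E'
from h import *
go(513,-364.5,110,19.5)
E
```

```text
t 36.5 at [576.  -90.4 156.8] shift [-150.3  237.4   48.2] turn [ 0.002  0.007 -0.001] op 33.2 gf 60.1
```

jog_arm([
  [[-10,15,0,0,0,0,15],[-18,28,0,0,0,0,15],[-20,32,0,0,0,0,15],[-20,32,0,0,0,0,15],[-20,32,0,0,0,0,15],[-20,32,0,0,0,0,15],[-20,32,0,0,0,0,15],[-16,24,10,0,0,0,15],[-6,10,25,0,0,0,15],[0,0,25,0,0,0,15]],
])

```text
time_s: 37.5
eef_pos: [0.5118, -0.3668, 0.0981]
eef_rot: [0.003, 0.986, 0.166, -0.003]
wrist_force: [0.3, 0.5, -2.6]
opening: 0.385
grasp_force: 60.1
```

jog_arm([
  [[0,0,20,0,0,0,15],[0,0,20,0,0,0,15],[0,0,10,0,0,0,15],[0,0,0,0,0,0,15],[0,0,0,0,0,0,15],[0,0,0,0,0,0,15],[0,0,0,0,0,0,15],[0,0,0,0,0,0,15],[0,0,0,0,0,0,15],[0,0,0,0,0,0,15]],
])

```text
time_s: 38.5
eef_pos: [0.5118, -0.3641, 0.0477]
eef_rot: [0.001, 0.986, 0.167, -0.003]
wrist_force: [0.5, 0.3, -1.1]
opening: 0.388
grasp_force: 60.1
```

```bash
python3 - <<'E'
from h import *
go(513,-364.5,11.7,19.5)
E
```

```text
t 38.5 at [ 511.8 -364.1   47.7] shift [ 1.3  0.7 36. ] turn [ 0.002  0.007 -0.005] op 33.1 gf 60.1
```

Down 35 mm, release, retreat and check.

jog_arm([
  [[0,0,15,0,0,0,15],[0,0,12,0,0,0,15],[0,0,5,0,0,0,15],[0,0,2,0,0,0,15],[0,0,2,0,0,0,15],[0,0,0,0,0,0,15],[0,0,0,0,0,0,15],[0,0,0,0,0,0,40],[0,0,0,0,0,0,60],[0,0,0,0,0,0,60]],
])

```text
time_s: 39.5
eef_pos: [0.5119, -0.3645, 0.0121]
eef_rot: [0.002, 0.986, 0.167, -0.003]
wrist_force: [-0.2, 0.1, -0.4]
opening: 0.7
grasp_force: 0.0
```

jog_arm([
  [[0,0,0,0,0,0,60],[0,0,-15,0,0,0,60],[0,0,-30,0,0,0,60],[0,0,-40,0,0,0,60],[0,0,-40,0,0,0,34],[0,-20,-20,0,0,0,34],[0,-35,0,0,0,0,34],[0,-35,0,0,0,0,34],[0,-35,0,0,0,0,34],[0,-20,0,0,0,0,34]],
])

```text
time_s: 40.5
eef_pos: [0.4638, -0.2245, 0.1573]
eef_rot: [0.001, 0.986, 0.168, -0.003]
wrist_force: [-0.5, 0.2, -0.1]
opening: 0.396
grasp_force: 0.0
```

```bash
python3 - <<'E'
from h import *
go(455,-52,160,91.8); print(pose()[2]['q'])
c=cam('scene'); cv2.imwrite('pics/sc3.png',c['frame']); W=cloud(c); q=W.reshape(-1,3)
def rc(n,x0,x1,y0,y1,z0,z1):
    m=(q[:,0]>x0)&(q[:,0]<x1)&(q[:,1]>y0)&(q[:,1]<y1)&(q[:,2]>z0)&(q[:,2]<z1); r=cv2.minAreaRect((q[m][:,:2]*1000).astype(np.float32)); print(n,m.sum(),np.round(r[0],1),np.round(r[1],1),round(r[2],1),np.round(q[m].min(0)*1000),np.round(q[m].max(0)*1000))
rc("st",.42,.6,-.45,-.28,.012,.07); rc("disp",.53,.62,-.06,.08,.02,.068); rc("bar",.43,.47,-.12,.02,.04,.06); rc("front",.48,.53,-.25,.15,.07,.08)
E
```

```text
t 40.5 at [ 463.8 -224.5  157.3] shift [  48.7 -165.7   -3.3] turn [-0.003  0.007 -1.266] op 33.8 gf 0.0
[-0.67729494  0.13180758  1.82209618 -0.00697654  1.19004614  0.55942348]
st 397 [ 509.4 -366.1] [95.4 35.9] 20.1 [ 461. -394.   12.] [ 557. -335.   48.]
disp 549 [568.6  18.9] [ 42.4 112.8] 3.0 [547. -38.  20.] [591.  75.  66.]
bar 123 [454.  -53.7] [26.3 99.6] 1.9 [ 440. -104.   47.] [469.  -4.  57.]
front 463 [492.8 -52.3] [ 19.2 295.5] 1.4 [ 482. -200.   70.] [506.  95.  80.]
```

View pics/sc3.png

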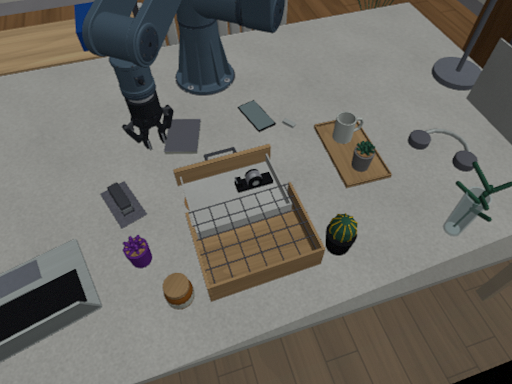

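Stapler on the pad at (120,198), dispenser flat in the drawer at (255,180). I'll pin down the handle bar, and start turning the tool.

jog_arm([
  [[5,-17,0,0,0,-0.126,34],[5,-17,0,0,0,-0.126,34],[5,-17,0,0,0,-0.126,34],[0,0,0,0,0,-0.126,34],[0,0,0,0,0,-0.126,34],[0,0,0,0,0,-0.126,34],[0,0,0,0,0,-0.126,34],[0,0,0,0,0,-0.126,34],[0,0,0,0,0,-0.126,34],[0,0,0,0,0,-0.126,34]],
])

```text
time_s: 41.55
eef_pos: [0.4559, -0.1753, 0.1573]
eef_rot: [-0.0, 0.696, 0.718, -0.003]
wrist_force: [0.4, 0.2, 0.4]
opening: 0.4
grasp_force: 0.0
```

```bash
python3 - <<'E'
from h import *
for n in("scene","side"):
    c=cam(n); q=cloud(c).reshape(-1,3); b=c["frame"].max(2).reshape(-1)
    for y in(-.08,-.065,-.05,-.035,-.02):
        m=(abs(q[:,1]-y)<.007)&(q[:,0]>.42)&(q[:,0]<.49)&(q[:,2]>.046)&(q[:,2]<.06)&(b<120); print(n,y,m.sum(),np.round(np.nanmedian(q[m],0)*1000,1) if m.sum() else "")
go(452,-52,100,91.8)
E
```

```text
scene -0.08 14 [449.  -80.   53.2]
scene -0.065 15 [449.3 -65.1  52.9]
scene -0.05 15 [448.7 -49.3  53. ]
scene -0.035 13 [446.7 -35.3  53.4]
scene -0.02 14 [447.8 -19.7  54.3]
side -0.08 19 [450.6 -80.2  55.8]
side -0.065 21 [449.9 -66.7  56.1]
side -0.05 21 [449.4 -51.   55.8]
side -0.035 23 [450.  -35.8  55.6]
side -0.02 24 [448.4 -20.1  55.7]
t 41.65 at [ 455.8 -175.2  157.2] shift [123.5  -0.3  56.6] turn [-0.005  0.005 -0.006] op 33.8 gf 0.0
```

jog_arm([
  [[18,0,0,0,0,0,34],[30,-1,0,0,0,0,34],[35,-1,0,0,0,0,34],[28,-1,0,0,0,0,34],[12,0,15,0,0,0,34],[0,0,20,0,0,0,34],[0,0,25,0,0,0,34],[0,0,10,0,0,0,34],[0,0,0,0,0,0,34],[0,0,0,0,0,0,34]],
])

```text
time_s: 42.65
eef_pos: [0.4495, -0.0524, 0.0865]
eef_rot: [-0.001, 0.699, 0.715, -0.003]
wrist_force: [0.1, -0.9, 0.7]
opening: 0.393
grasp_force: 0.0
```

```bash
python3 - <<'E'
from h import *
go(449.5,-52,33,91.8)
E
```

```text
t 42.65 at [449.5 -52.4  86.5] shift [ 0.7  0.3 53.5] turn [-0.006  0.004 -0.008] op 33.6 gf 0.0
```

jog_arm([
  [[0,0,15,0,0,0,34],[0,0,20,0,0,0,34],[0,0,15,0,0,0,34],[0,0,3,0,0,0,34],[0,0,0,0,0,0,34],[0,0,0,0,0,0,0],[0,0,0,0,0,0,0],[0,0,0,0,0,0,0],[0,0,0,0,0,0,0],[0,0,0,0,0,0,0]],
])

```text
time_s: 43.65
eef_pos: [0.4494, -0.0526, 0.0338]
eef_rot: [-0.0, 0.698, 0.716, -0.003]
wrist_force: [-1.3, 0.6, 6.3]
opening: 0.093
grasp_force: 58.6
```

jog_arm([
  [[0,6,0,0,0,0,0],[0,12,0,0,0,0,0],[0,15,0,0,0,0,0],[0,15,0,0,0,0,0],[0,15,0,0,0,0,0],[0,15,0,0,0,0,0],[0,15,0,0,0,0,0],[0,15,0,0,0,0,0],[0,12,0,0,0,0,0],[0,8,0,0,0,0,0]],
])

```text
time_s: 44.65
eef_pos: [0.5786, -0.0482, 0.0337]
eef_rot: [-0.0, 0.698, 0.716, -0.002]
wrist_force: [-2.3, 5.7, 11.5]
opening: 0.095
grasp_force: 59.6
```

```bash
python3 - <<'E'
from h import *
go(597.5,-47.5,33,91.8)
E
```

```text
t 44.65 at [578.6 -48.2  33.7] shift [ 0.2 18.9  0.7] turn [-0.003  0.003 -0.006] op 8.1 gf 59.6
```

jog_arm([
  [[0,6,0,0,0,0,0],[0,5,0,0,0,0,0],[0,4,0,0,0,0,0],[0,3,0,0,0,0,0],[0,2,0,0,0,0,0],[0,1,0,0,0,0,0],[0,1,0,0,0,0,0],[0,1,0,0,0,0,0],[0,0,0,0,0,0,0],[0,0,0,0,0,0,0]],
])

```text
time_s: 45.65
eef_pos: [0.5963, -0.0476, 0.0336]
eef_rot: [-0.004, 0.698, 0.716, -0.006]
wrist_force: [-19.7, 3.4, 25.5]
opening: 0.09
grasp_force: 61.3
```

jog_arm([
  [[0,1,0,0,0,0,0],[0,1,0,0,0,0,0],[0,0,0,0,0,0,0],[0,0,0,0,0,0,34],[0,0,0,0,0,0,34],[0,0,0,0,0,0,34],[0,0,-15,0,0,0,34],[0,0,-30,0,0,0,34],[0,0,-40,0,0,0,34],[0,0,-30,0,0,0,34]],
])

```text
time_s: 46.65
eef_pos: [0.6031, -0.0482, 0.1493]
eef_rot: [0.0, 0.698, 0.716, -0.003]
wrist_force: [1.2, -0.0, 0.2]
opening: 0.396
grasp_force: 0.0
```

```bash
python3 - <<'E'
from h import *
for n in("scene","side"):
    c=cam(n); W=cloud(c); q=W.reshape(-1,3); b=c["frame"].max(2).reshape(-1)
    for y in(-.07,-.05,-.03):
        m=(abs(q[:,1]-y)<.007)&(q[:,0]>.57)&(q[:,0]<.62)&(q[:,2]>.046)&(q[:,2]<.06)&(b<120); print(n,y,m.sum(),np.round(np.nanmedian(q[m],0)*1000,1) if m.sum() else "")
    for z0,z1,x in((.06,.08,.6),(.078,.096,.466)):
        m=(abs(W[...,0]-x)<.06)&(abs(W[...,1]-.36)<.05)&(W[...,2]>z0)&(W[...,2]<z1); r=cv2.minAreaRect((W[m][:,:2]*1000).astype(np.float32)) ; print(n,np.round(r[0],1),np.round(r[1],1))
cv2.imwrite("pics/s4.png",c["frame"])
go(466.7,357.5,150,91)
E
```

```text
scene -0.07 17 [598.8 -70.4  53.2]
scene -0.05 17 [597.7 -49.8  53.7]
scene -0.03 17 [596.8 -28.6  52.4]
scene [603.3 352.8] [61.  45.2]
scene [468.8 360.9] [69.7 64.6]
side -0.07 18 [598.5 -68.6  55.7]
side -0.05 19 [598.  -49.6  56.4]
side -0.03 19 [597.5 -30.9  55.7]
side [598.8 360.6] [60.2 59.7]
side [470.9 355. ] [61.9 55. ]
t 46.75 at [606.  -48.9 152.7] shift [ 409.8 -129.2   -0.5] turn [0.004 0.007 0.007] op 33.9 gf 0.0
```

jog_arm([
  [[25,-8,0,0,0,0.007,85],[38,-12,0,0,0,0,85],[40,-12,0,0,0,0,85],[40,-13,0,0,0,0,85],[40,-13,0,0,0,0,85],[40,-13,0,0,0,0,85],[40,-13,0,0,0,0,85],[40,-12,0,0,0,0,85],[40,-12,0,0,0,0,85],[35,-12,0,0,0,0,85]],
])

```text
time_s: 47.75
eef_pos: [0.4743, 0.3295, 0.1454]
eef_rot: [-0.001, 0.701, 0.714, -0.004]
wrist_force: [1.0, -1.0, 0.6]
opening: 0.995
grasp_force: 0.0
```

jog_arm([
  [[20,-7,0,0,0,0,85],[10,-2,0,0,0,0,85],[0,0,0,0,0,0,85],[0,0,0,0,0,0,85],[0,0,0,0,0,0,85],[0,0,0,0,0,0,85],[0,0,0,0,0,0,85],[0,0,0,0,0,0,85],[0,0,0,0,0,0,85],[0,0,0,0,0,0,85]],
])

```text
time_s: 48.75
eef_pos: [0.4658, 0.3575, 0.1461]
eef_rot: [-0.001, 0.701, 0.713, -0.003]
wrist_force: [-0.2, -0.3, -0.8]
opening: 0.998
grasp_force: 0.0
```

```bash
python3 - <<'E'
from h import *
go(466.7,357.5,46,91)
E
```

```text
t 48.75 at [465.8 357.5 146.1] shift [  0.4   1.5 100.1] turn [-0.006  0.004  0.   ] op 85.2 gf 0.0
```

jog_arm([
  [[0,1,20,-0.006,0.004,0,85],[0,0,30,0,0,0,85],[0,0,30,0,0,0,85],[0,0,20,0,0,0,85],[0,0,0,0,0,0,85],[0,0,0,0,0,0,40],[0,0,0,0,0,0,40],[0,0,0,0,0,0,40],[0,0,0,0,0,0,40],[0,0,0,0,0,0,40]],
])

```text
time_s: 49.75
eef_pos: [0.4677, 0.3581, 0.0477]
eef_rot: [0.0, 0.701, 0.713, 0.001]
wrist_force: [0.2, -0.4, 6.4]
opening: 0.724
grasp_force: 66.6
```

jog_arm([
  [[0,0,0,0,0,0,40],[0,0,-5,0,0,0,40],[0,0,-15,0,0,0,40],[0,0,-25,0,0,0,40],[0,0,-30,0,0,0,40],[0,0,-25,0,0,0,40],[-10,0,-10,0,0,0,40],[-20,3,0,0,0,0,40],[-28,6,0,0,0,0,40],[-32,10,0,0,0,0,40]],
])

```text
time_s: 50.75
eef_pos: [0.486, 0.2667, 0.1555]
eef_rot: [-0.001, 0.7, 0.714, -0.001]
wrist_force: [0.0, -0.4, -3.1]
opening: 0.722
grasp_force: 66.2
```

```bash
python3 - <<'E'
from h import *
go(561.7,43.6,150,91)
E
```

```text
t 50.75 at [486.  266.7 155.5] shift [-224.6   71.3    5.4] turn [-0.002  0.     0.002] op 61.7 gf 66.2
```

jog_arm([
  [[-30,10,0,0,0,0,40],[-32,10,0,0,0,0,40],[-32,10,0,0,0,0,40],[-32,10,0,0,0,0,40],[-32,10,0,0,0,0,40],[-30,10,0,0,0,0,40],[-20,6,0,0,0,0,40],[-10,4,15,0,0,0,40],[0,0,20,0,0,0,40],[0,0,20,0,0,0,40]],
])

```text
time_s: 51.75
eef_pos: [0.5601, 0.0509, 0.099]
eef_rot: [-0.001, 0.701, 0.713, -0.0]
wrist_force: [0.0, 1.0, -3.8]
opening: 0.722
grasp_force: 66.2
```

jog_arm([
  [[0,0,10,0,0,0,40],[0,0,0,0,0,0,40],[0,0,0,0,0,0,40],[0,0,0,0,0,0,40],[0,0,0,0,0,0,40],[0,0,0,0,0,0,40],[0,0,0,0,0,0,40],[0,0,0,0,0,0,40],[0,0,0,0,0,0,40],[0,0,0,0,0,0,40]],
])

```text
time_s: 52.75
eef_pos: [0.5611, 0.0512, 0.091]
eef_rot: [-0.0, 0.701, 0.713, 0.0]
wrist_force: [-0.4, 0.5, -4.2]
opening: 0.726
grasp_force: 66.3
```

```bash
python3 - <<'E'
from h import *
go(561.7,43.6,46.5,91)
E
```

```text
t 52.75 at [561.1  51.2  91. ] shift [-7.6  0.5 44.5] turn [-0. -0.  0.] op 62.0 gf 66.3
```

jog_arm([
  [[-4,0,12,0,0,0,40],[-4,0,14,0,0,0,40],[0,0,10,0,0,0,40],[0,0,4,0,0,0,40],[0,0,2,0,0,0,40],[0,0,2,0,0,0,40],[0,0,1,0,0,0,40],[0,0,0,0,0,0,40],[0,0,0,0,0,0,60],[0,0,0,0,0,0,85]],
])

```text
time_s: 53.75
eef_pos: [0.562, 0.0432, 0.0465]
eef_rot: [0.0, 0.701, 0.713, 0.001]
wrist_force: [0.4, -0.7, 0.4]
opening: 0.874
grasp_force: 0.0
```

jog_arm([
  [[0,0,0,0,0,0,85],[0,0,0,0,0,0,85],[0,0,-10,0,0,0,85],[0,0,-25,0,0,0,85],[0,0,-30,0,0,0,85],[0,0,-40,0,0,0,85],[0,0,-25,0,0,0,85],[25,0,0,0,0,0,85],[35,0,0,0,0,0,85],[40,0,0,0,0,0,85]],
])

```text
time_s: 54.75
eef_pos: [0.56, 0.1434, 0.1774]
eef_rot: [0.0, 0.701, 0.713, 0.001]
wrist_force: [-0.2, 0.4, 0.7]
opening: 0.992
grasp_force: 0.0
```

```bash
python3 - <<'E'
from h import *
go(598.8,360.4,170,0); print(pose()[2]['q'][[0,5]])
E
```

```text
t 54.75 at [560.  143.4 177.4] shift [216.3  42.3   7.5] turn [ 1.000e-03 -2.000e-03  1.587e+00] op 84.7 gf 0.0
[0.04541821 0.02941698]
```

jog_arm([
  [[25,5,0,0,0,0,85],[40,8,0,0,0,0,85],[40,8,0,0,0,0,85],[40,8,0,0,0,0,85],[40,8,0,0,0,0,85],[30,5,0,0,0,0,85],[0,0,0,0,0,0.14,85],[0,0,0,0,0,0.14,85],[0,0,0,0,0,0.14,85],[0,0,0,0,0,0.14,85]],
])

```text
time_s: 55.75
eef_pos: [0.5976, 0.3591, 0.1767]
eef_rot: [-0.0, 0.872, 0.49, 0.0]
wrist_force: [0.7, -0.0, -0.2]
opening: 0.993
grasp_force: 0.0
```

jog_arm([
  [[0,0,0,0,0,0.14,85],[0,0,0,0,0,0.14,85],[0,0,0,0,0,0.14,85],[0,0,0,0,0,0.14,85],[0,0,5,0,0,0.14,85],[0,0,5,0,0,0.14,85],[0,0,5,0,0,0.14,85],[0,0,5,0,0,0.047,85],[0,0,0,0,0,0,85],[0,0,0,0,0,0,85]],
])

```text
time_s: 56.75
eef_pos: [0.5977, 0.3589, 0.1566]
eef_rot: [-0.0, 1.0, 0.002, 0.0]
wrist_force: [0.4, 0.2, -0.3]
opening: 0.995
grasp_force: 0.0
```

```bash
python3 - <<'E'
from h import *
go(598.8,360.4,44,0)
c=cam("scene"); W=cloud(c)
m=(abs(W[...,0]-.562)<.06)&(abs(W[...,1]-.045)<.045)&(W[...,2]>.082)&(W[...,2]<.096); r=cv2.minAreaRect((W[m][:,:2]*1000).astype(np.float32)); print("mug",np.round(r[0],1),np.round(r[1],1),np.median(W[m][:,2]))
E
```

```text
t 56.75 at [597.7 358.9 156.6] shift [  1.1  -1.5 112.6] turn [-0.    -0.     0.003] op 85.0 gf 0.0
mug [560.6  44.7] [60.2 66.4] 0.08738903764565198
```

Mug at (560.6,44.7), centred. Next the succulent.

jog_arm([
  [[1,-1,20,0,0,0,85],[0,0,30,0,0,0,85],[0,0,30,0,0,0,85],[0,0,20,0,0,0,85],[0,0,12,0,0,0,85],[0,0,0,0,0,0,85],[0,0,0,0,0,0,40],[0,0,0,0,0,0,40],[0,0,0,0,0,0,40],[0,0,0,0,0,0,40]],
])

```text
time_s: 57.8
eef_pos: [0.6003, 0.3604, 0.0465]
eef_rot: [-0.001, 1.0, 0.001, 0.002]
wrist_force: [0.5, -1.1, 6.2]
opening: 0.692
grasp_force: 65.8
```

jog_arm([
  [[0,0,0,0,0,0,40],[0,0,-5,0,0,0,40],[0,0,-20,0,0,0,40],[0,0,-30,0,0,0,40],[0,0,-35,0,0,0,40],[0,0,-35,0,0,0,40],[0,10,-10,0,0,0,40],[-1,20,0,0,0,0,40],[-1,30,0,0,0,0,40],[-1,35,0,0,0,0,40]],
])

```text
time_s: 58.8
eef_pos: [0.5942, 0.2637, 0.177]
eef_rot: [0.0, 1.0, 0.002, -0.002]
wrist_force: [0.0, -1.0, -4.1]
opening: 0.693
grasp_force: 65.7
```

```bash
python3 - <<'E'
from h import *
go(570,-149.5,165,0)
E
```

```text
t 58.8 at [594.2 263.7 177. ] shift [-25.5 413.2  12.2] turn [0.    0.003 0.003] op 59.1 gf 65.7
```

jog_arm([
  [[-2,35,0,0,0,0,40],[-2,35,0,0,0,0,40],[-2,35,0,0,0,0,40],[-2,35,0,0,0,0,40],[-2,35,0,0,0,0,40],[-2,35,0,0,0,0,40],[-2,35,0,0,0,0,40],[-2,35,0,0,0,0,40],[-2,35,0,0,0,0,40],[-2,32,0,0,0,0,40]],
])

```text
time_s: 59.8
eef_pos: [0.5746, -0.0839, 0.1771]
eef_rot: [-0.001, 1.0, 0.001, -0.002]
wrist_force: [0.3, 0.2, -3.5]
opening: 0.69
grasp_force: 65.7
```

jog_arm([
  [[-2,25,0,0,0,0,40],[-2,15,0,0,0,0,40],[0,5,0,0,0,0,40],[0,0,20,0,0,0,40],[0,0,25,0,0,0,40],[0,0,25,0,0,0,40],[0,0,10,0,0,0,40],[0,0,0,0,0,0,40],[0,0,0,0,0,0,40],[0,0,0,0,0,0,40]],
])

```text
time_s: 60.8
eef_pos: [0.5736, -0.1274, 0.1005]
eef_rot: [0.0, 1.0, 0.001, 0.001]
wrist_force: [0.3, 0.4, -3.2]
opening: 0.692
grasp_force: 65.7
```

```bash
python3 - <<'E'
from h import *
go(570,-149.5,45,0)
E
```

```text
t 60.8 at [ 573.6 -127.4  100.5] shift [-3.8 22.1 55.5] turn [ 0.001 -0.002  0.002] op 59.1 gf 65.7
```

jog_arm([
  [[-2,10,0,0,0,0,40],[-1,9,0,0,0,0,40],[0,3,0,0,0,0,40],[0,0,10,0,0,0,40],[0,0,15,0,0,0,40],[0,0,10,0,0,0,40],[0,0,5,0,0,0,40],[0,0,0,0,0,0,40],[0,0,0,0,0,0,40],[0,0,0,0,0,0,40]],
])

```text
time_s: 61.8
eef_pos: [0.57, -0.1493, 0.0594]
eef_rot: [0.0, 1.0, 0.001, 0.0]
wrist_force: [0.5, -0.2, -2.8]
opening: 0.691
grasp_force: 65.7
```

```bash
python3 - <<'E'
from h import *
go(570,-149.5,45,0)
E
```

```text
t 61.8 at [ 570.  -149.3   59.4] shift [ 0.   0.2 14.4] turn [ 0.    -0.001  0.002] op 59.0 gf 65.7
```

jog_arm([
  [[0,0,6,0,0,0,40],[0,0,4,0,0,0,40],[0,0,2,0,0,0,40],[0,0,1,0,0,0,40],[0,0,1,0,0,0,40],[0,0,0,0,0,0,40],[0,0,0,0,0,0,65],[0,0,0,0,0,0,85],[0,0,0,0,0,0,85],[0,0,0,0,0,0,85]],
])

```text
time_s: 62.8
eef_pos: [0.5696, -0.1493, 0.0449]
eef_rot: [-0.0, 1.0, 0.001, 0.0]
wrist_force: [0.1, -0.4, 0.1]
opening: 0.994
grasp_force: 0.0
```

jog_arm([
  [[0,0,-10,0,0,0,85],[0,0,-25,0,0,0,85],[0,0,-30,0,0,0,85],[0,0,-40,0,0,0,85],[0,0,-45,0,0,0,85],[0,0,-45,0,0,0,85],[0,-35,-45,0,0,0,85],[0,-35,-45,0,0,0,85],[0,0,-30,0,0,0,85],[0,0,0,0,0,0,85]],
])

```text
time_s: 63.8
eef_pos: [0.5714, -0.0875, 0.3558]
eef_rot: [0.002, 1.0, 0.002, 0.005]
wrist_force: [0.8, 0.1, 0.9]
opening: 0.998
grasp_force: 0.0
```

```bash
python3 - <<'E'
from h import *
import re
c=cam("wrist"); np.savez("w2.npz",**{k:c[k] for k in("frame","z_map","fx","fy","cx","cy","R","t")})
cv2.imwrite("pics/w5.png",c["frame"]); go(570,-149.5,45,0)
W=cloud(c); q=W.reshape(-1,3)
def rc(n,x0,x1,y0,y1,z0,z1):
    m=(q[:,0]>x0)&(q[:,0]<x1)&(q[:,1]>y0)&(q[:,1]<y1)&(q[:,2]>z0)&(q[:,2]<z1); r=cv2.minAreaRect((q[m][:,:2]*1000).astype(np.float32)); print(n,m.sum(),np.round(r[0],1),np.round(r[1],1),round(r[2],1))
rc("potrim",.52,.63,-.2,-.1,.058,.074); rc("mugrim",.5,.62,.0,.082,.083,.093); rc("stapler",.42,.6,-.45,-.28,.012,.07); rc("bar",.58,.61,-.09,-.01,.046,.06)
E
```

```text
t 63.85 at [570.5 -87.8 352.6] shift [ -2.4  61.1 307.7] turn [ 0.002 -0.006  0.003] op 85.2 gf 0.0
potrim 564 [ 567.1 -149.7] [59.9 60.1] 46.6
mugrim 478 [562.1  43.5] [62.7 63. ] 77.7
stapler 1607 [ 509.  -366.3] [97.3 36.4] 20.1
bar 392 [600. -50.] [16.2 80.3] 2.1
```

View pics/w5.png

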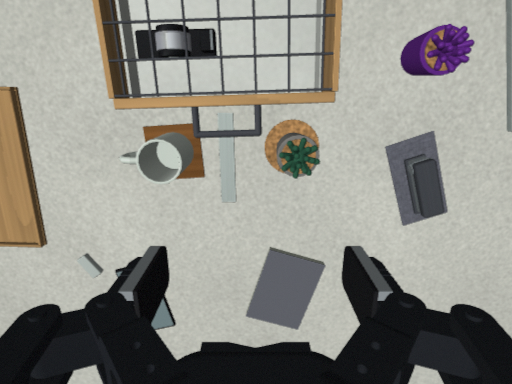

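The final view shows the drawer shut with the dispenser inside (175,42) and the stapler on the pad (425,185). The mug (165,158) and succulent (298,155) are on their coasters, all within about 5 mm.

```bash
python3 -c "
from h import *
print(ctrl.hand_in())"
```

```text
the job is handed in; nothing more can be done
None
```

I handed the job in at about 64 s with everything in place, but no verdict came back: the drawer is shut with the dispenser flat inside, the stapler is on the pad, and the succulent and mug are upright on their coasters, each within about 5 mm of centre in the last camera check.

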